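Zero the bench scale with the probe and weigh the hinge plates

TASK

Pull the red chest's drawer open by its handle, take out the yellow-handled probe, and with the probe push the scale's recessed orange zero button right in for a moment while the pan is still empty. Then lay the probe back in the drawer and shut the drawer fully, and set every hinge plate from the stump gently on the scale's pan, well within its edges, lying flat side by side and not stacked. Leave the hammer, the blue tin and the mug alone.

Things in the scene. Friction and masses are not known exactly. Their poses are not given: they have to be found in the camera images.
- chest: red steel one-drawer tool chest, 260 deep (x) x 220 wide (y) x 100 mm high, standing fixed on the bench. Origin: centre of its underside; x points from its drawer front to its back, z up. The drawer front's outer face is at x = -130 mm, the shell's front edge at x = -115 mm, the top at z = 100 mm
- chest_drawer0 (a joint): how far the drawer is pulled out, m: 0 fully shut, at most 0.181. It slides along the chest's -x; about 1 N of friction, stays where it is left. It may start up to 8 mm ajar. Pulled out 160 mm or more, it leaves at least 65 mm free before and behind the probe for a gripper from above
- chest_drawer0_handle (a point): middle of the drawer's handle: a round steel bar 11 mm thick and 110 mm long, level, along the chest's y, its axis 35 mm out from the drawer front, 62 mm above the bench, 38 mm below the chest's top. It can be pinched from above, one finger behind the bar. Axes as the chest's
- drawer_floor (a point): centre of the drawer's inner floor, moves with the drawer; axes as the chest's. Inside: 215 mm (x) by 178 mm (y); the floor is 22 mm above the bench, the side walls' rims 56 mm and the front panel's top 66 mm above that floor
- probe: stylus: square yellow plastic handle 14 x 14 x 60 mm with a steel pin 8 mm thick and 45 mm long, 0.05 kg. Origin on its axis, near its centre of mass; x along the axis towards the pin: the handle runs from x = -35 to +25 mm, the pin from +25 to +70 mm (tip). Starts lying on the drawer's floor (axis 7 mm above it), across the drawer, in its front half
- scale: grey bench scale fixed on the bench: base 170 x 170 mm and 60 mm high, with a steel pan 180 x 180 mm on it, the pan's top 70 mm above the bench. Origin: centre of its underside, z up. Its +x side face (x = 85 mm) carries a dark display and the zero button
- pan (a point): centre of the pan's upper face, 70 mm above the bench; axes as the scale's; the pan is a flat square reaching 90 mm each way in x and y, without a rim
- button_mouth (a point): centre of the mouth of the zero button's recess, a square hole 20 x 20 mm with a black frame, in the scale's +x face, 40 mm above the bench; axes as the scale's, so +x points out of the hole. The round orange button (17 mm across) lies 6 mm inside the mouth: press it level, along the scale's -x, with the probe's tip
- zero_button (a joint): how far the zero button is pushed in, m: 0 out, 0.005 fully in. Spring: 1.4 N to start, 4.9 N fully in; it springs back when let go
- stump: slice of tree trunk fixed on the bench, 300 mm across and 45 mm high; origin: centre of its underside
- plate0: a punched steel hinge plate, 60 x 36 x 10 mm, 0.17 kg, with four black dots (holes) on top. Origin: centre of its underside; x along the 60 mm length, y along the 36 mm width, z up. Starts lying flat on the stump. Three or all four of the plates are present; an absent one reads None from the very start
- plate1: a punched steel hinge plate, 60 x 36 x 10 mm, 0.17 kg, with four black dots (holes) on top. Origin: centre of its underside; x along the 60 mm length, y along the 36 mm width, z up. Starts lying flat on the stump. Three or all four of the plates are present; an absent one reads None from the very start
- plate2: a punched steel hinge plate, 60 x 36 x 10 mm, 0.17 kg, with four black dots (holes) on top. Origin: centre of its underside; x along the 60 mm length, y along the 36 mm width, z up. Starts lying flat on the stump. Three or all four of the plates are present; an absent one reads None from the very start
- plate3: a punched steel hinge plate, 60 x 36 x 10 mm, 0.17 kg, with four black dots (holes) on top. Origin: centre of its underside; x along the 60 mm length, y along the 36 mm width, z up. Starts lying flat on the stump. Three or all four of the plates are present; an absent one reads None from the very start
- hammer: hammer 220 mm long, lying on the bench between the chest and the stump, to be left alone; origin under its middle
- tin: blue tin with a black lid, 70 mm across, 90 mm high, to be left alone; origin: centre of its underside
- mug: white mug, 80 mm across, 90 mm high, to be left alone; origin: centre of its underside
Mind the look-alikes: they are no part of the job. What is shaped like the plate2 but green is not meant. Leave any green look-alike of the plate3 alone.

How it is judged:
By the outcome, as a careful person would: the job done as asked, in the order asked, and still so for the second after the job is handed in, with the robot touching nothing.
Of plate0, plate1, plate2, plate3 only 3 to 4 are there at a start; the rules pass over those that are not, and their reading is None.
At some moment in a run one of plate0, plate1, plate2, plate3 may be knocked a few centimetres aside while the robot is not near it.
It also fails if it takes over 208 s, if anything falls off the work surface, if the arm or the gripper's body presses on something with over 40 N, if the wrist force passes 120 N, or if a joint passes its speed limit or range.

ROBOT

A 6-joint arm with a two-finger parallel gripper is mounted at the origin on the work surface. World frame = base frame: x ahead of the robot, y to its left, z up, the work surface at z = 0. Lengths are in mm, angles in rad, forces in N, time in s.
With the tool pointing down it reaches from about 350 to 975 mm from the base axis. Payload 7.1 kg.
Tool frame: the origin (TCP) lies midway between the tips of the shut fingers; the grasp point (between the pads) lies 19 mm behind it; z points along the fingers, y is the line along which they close (so a half turn about z gives the same grasp; the last joint's range is limited). The gripper opens to 88 mm and grips with 3 to 60 N. Pads are 20 mm wide; open, the fingers measure 115 mm over their backs; the gripper's body (75 mm by 178 mm) begins 61 mm behind the grasp point.
Start: joints at [-0.019, 0.423, 1.63, -0, 1.089, -0.019], TCP at [624.984, 0.026, 222.675] pointing down, gripper open.
Joint ranges: [-3, 3], [-0.9, 2.11], [0.09, 2.58], [-1.31, 4.45], [0.11, 2.69], [-2.54, 2.54]. Speed limits (rad/s): [2.39, 2.39, 3.01, 3.14, 3.14, 3.14].

INTERFACE

Orientations are given as a rotation vector (axis times angle).
In Python, from workcell import ctrl gives the robot as it stands. The module is installed in compiled form; this text tells all that it offers.
- The arm moves only by the tool apply_moves, never from a script. Its argument "targets" is a list of rows, each a list of 3 entries, a list of its own where there are three numbers: the opening, from -1 (shut) to 1 (fully open), then the shift along the tool's x, y, z normalised to -1 to 1, where 1 is 5 cm, then the turn, a rotation vector about the tool's x, y, z normalised to -1 to 1, where 1 is 90 degrees. In form: [[jaw, [x, y, z], [wx, wy, wz]], ...]. A call has 1 to 8 rows; each row shifts and turns the commanded pose from where the row before left it, along the tool's axes as they then stand; what a row does not reach is not made up. A row lasts 1/8 s, in which the tool goes at most 62.5 mm and 10.7 degrees, less where a joint would pass 70% of its speed; a pose out of reach is approached as far as the arm can. A call with a number of a shift or a turn outside -1 to 1 is refused whole. A call with a gripper value outside its range is refused whole. The fingers move at their own pace and stop on an object; the grip force is fixed at half the most. Time passes only in rows, so rows that do not move let the fingers close. It gives the time, the measured TCP pose, the force, the opening and the grip force at its end, in the units of the state.
- ctrl.get_obs(): the state, without advancing time (a new reading comes with each control period).
- ctrl.get_image(name): name is "scene" or "side" or "wrist"; returns a dict with "pixels" (400x640x3 uint8, blue, green, red), "camera_matrix" (3x3 intrinsics, pixels), "view" (4x4, takes a point from world to camera coordinates); the wrist camera has in their place "hand_eye" (4x4, takes a point from camera to tool coordinates, whose origin is the TCP and whose axes are the flange's). Camera axes: x right, y down, z forward; pixel columns grow to the right and rows downward; lengths in mm; the calibration is good to about 2 mm. The wrist camera is an equidistant fisheye: a pixel r from the principal point sees the ray r / f radians off the axis. A picture is of the moment at which its call begins: read the wrist's pose just before it. There is no depth.
- ctrl.close_job(): hands the job in; it is judged then, once.
Trained networks look in the newest picture that a camera, given by its name, has taken for a name from the list of things; names that differ only in an ending like _2 or _b are one class to them, and where a whole thing is asked for, a point or a joint stands for the part that bears it (a point fixed in the world has none). Each returns a list of dicts, best first, with "score" (0 to 1); they miss things now and then, are a little off and sometimes report something else, mostly with a low value. They report only what shows in the picture. A call takes as long as a camera call. They do not tell look-alikes from the thing itself.
- ctrl.masks_of(label, camera): "region" (400x640 bool, what is visible of it) and "bbox" ([left, top, right, bottom] in pixels, round what is visible of it).
- ctrl.pinpoint(label, camera): "xy" ([column, row] in pixels: a listed point, or the origin of a listed thing).
The state is a dict: "t": time; "qpos": joint angles; "qvel": joint speeds; "joint_torque": joint torques, N m; "ee_pos": TCP position; "orientation": TCP orientation; "ft_force": force on the tool from outside, world axes, zero at the start; "moment": the same for the moment, N m; "width": finger opening in mm; "grasp_force": force on a finger pad.
Only numpy, scipy, OpenCV 4.12 (cv2) and the standard library are available. Lean on these libraries where they do the work, as an engineer would, in place of code of your own. Each camera call takes 0.05 s, during which the arm holds its last target. There are 200 camera calls.

## Working session

There is one attempt and no reset: what is moved stays moved. The work goes in short steps, Python scripts to look and compute and a tool call to move; the robot and the scene stay as the last step left them, time stands still between calls to the robot, and variables do not carry over. Pictures are saved under pics/ and viewed, at most 14 in all, crops included, and the job is handed in when it is done.

Besides the shell and the picture viewer there is one more tool, called after "Emit:" as a command line: name --argument value ..., lists and objects as JSON in quotes. apply_moves: Moves the arm, as the interface text tells. Scaled input: -1 to 1 covers 5 cm each way for a shift and 90 degrees each way for a turn. Its arguments: {"type":"object","properties":{"targets":{"type":"array"}},"required":["targets"]}

```bash
mkdir -p pics; ls
cat > h.py <<'E'
import numpy as np, cv2
from scipy.spatial.transform import Rotation as R
from workcell import ctrl
def snap(cam, fn=None):
    o=ctrl.get_obs(); im=ctrl.get_image(cam); im['obs']=o
    if fn: cv2.imwrite('pics/'+fn,im['pixels'])
    return im
def ray(im,xy):
    K=np.array(im['camera_matrix']); u=(xy[0]-K[0,2])/K[0,0]; v=(xy[1]-K[1,2])/K[1,1]
    if 'view' in im:
        V=np.array(im['view']); d=V[:3,:3].T@np.array([u,v,1]); c=-V[:3,:3].T@V[:3,3]
    else:
        r=np.hypot(u,v)+1e-12; dc=np.array([u/r*np.sin(r),v/r*np.sin(r),np.cos(r)])
        H=np.array(im['hand_eye']); Rt=R.from_rotvec(im['obs']['orientation']).as_matrix()
        d=Rt@H[:3,:3]@dc; c=Rt@H[:3,3]+np.array(im['obs']['ee_pos'])
    return c,d
def at_z(im,xy,z):
    c,d=ray(im,xy); return c+d*(z-c[2])/d[2]
def proj(im,p):
    K=np.array(im['camera_matrix'])
    if 'view' in im:
        V=np.array(im['view']); q=V[:3,:3]@p+V[:3,3]; return K[:2,:2]@(q[:2]/q[2])+K[:2,2]
    H=np.array(im['hand_eye']); Rt=R.from_rotvec(im['obs']['orientation']).as_matrix()
    q=H[:3,:3].T@(Rt.T@(np.asarray(p)-im['obs']['ee_pos'])-H[:3,3]); r=np.hypot(*q[:2]); th=np.arctan2(r,q[2])
    return np.array([K[0,0]*q[0]/r*th+K[0,2],K[1,1]*q[1]/r*th+K[1,2]])
E
python3 - <<'E'
from h import *
names={'chest_drawer0_handle':62,'chest':0,'scale':0,'pan':70,'button_mouth':40,'stump':0,'plate0':45,'hammer':0,'tin':0,'mug':0,'probe':29}
for cam in ['scene','side','wrist']:
    im=snap(cam,cam+'0.png'); 
    for n,z in names.items():
        for r in ctrl.pinpoint(n,cam)[:6]: print(cam,n,np.round(r['xy']),round(r['score'],2),np.round(at_z(im,r['xy'],z)))
print(ctrl.get_obs())
E
```

```text
pics
scene chest_drawer0_handle [290. 204.] 0.51 [597.   3.  62.]
scene chest [289. 261.] 0.92 [778.   8.   0.]
scene scale [201. 194.] 0.75 [ 488. -321.    0.]
scene pan [198. 176.] 0.94 [ 472. -320.   70.]
scene button_mouth [198. 202.] 0.72 [ 571. -305.   40.]
scene stump [388. 192.] 0.83 [474. 343.   0.]
scene plate0 [405. 190.] 0.73 [513. 393.  45.]
scene plate0 [400. 248.] 0.7 [762. 338.  45.]
scene plate0 [466. 210.] 0.68 [605. 575.  45.]
scene plate0 [381. 198.] 0.64 [552. 305.  45.]
scene plate0 [371. 178.] 0.62 [451. 281.  45.]
scene plate0 [396. 174.] 0.54 [425. 374.  45.]
scene hammer [367. 260.] 0.55 [774. 244.   0.]
scene tin [149. 227.] 0.84 [ 647. -453.    0.]
scene tin [198. 178.] 0.27 [ 407. -349.    0.]
scene mug [214. 261.] 0.66 [ 781. -218.    0.]
scene mug [386. 191.] 0.42 [467. 337.   0.]
scene probe [398. 174.] 0.48 [407. 383.  29.]
scene probe [212. 260.] 0.22 [ 799. -212.   29.]
side chest_drawer0_handle [330. 194.] 0.67 [604.  -8.  62.]
side chest [285. 194.] 0.7 [785.  10.   0.]
side scale [400. 183.] 0.91 [ 476. -303.    0.]
side pan [404. 163.] 0.98 [ 48
[... 1058 characters left out ...]
9 [ 778. -216.    0.]
{'t': 1.8, 'qpos': array([-1.90150000e-02,  4.23117863e-01,  1.62988351e+00,  2.16280754e-05,
        1.08857839e+00, -1.90045946e-02]), 'qvel': array([-0.00091646,  0.00080971,  0.00093554, -0.00119751,  0.00154226,
        0.00106299]), 'joint_torque': array([ 6.10432126e-04, -5.44567502e+01, -2.74037772e+01,  6.43446646e-02,
        1.69381779e-02, -2.06627863e-05]), 'ee_pos': array([6.24998944e+02, 2.22985925e-02, 2.22670390e+02]), 'orientation': array([-2.22146134e+00, -2.22141594e+00, -3.57259748e-05]), 'ft_force': array([-0.84074626,  0.33862706,  0.16122944]), 'moment': array([ 0.0012022 , -0.00762364, -0.02495672]), 'grasp_force': 0.0, 'width': 88.199183276814}
```

View pics/scene0.png

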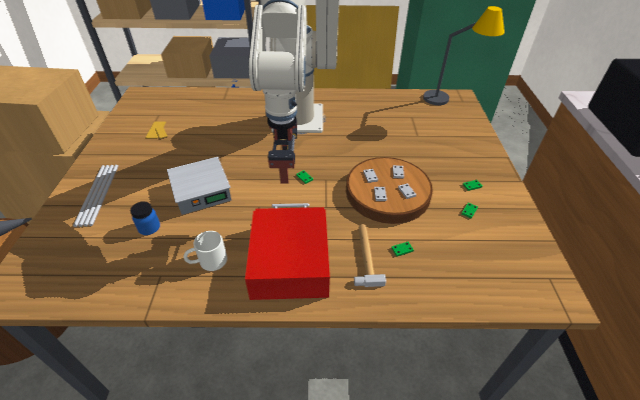

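View pics/wrist0.png

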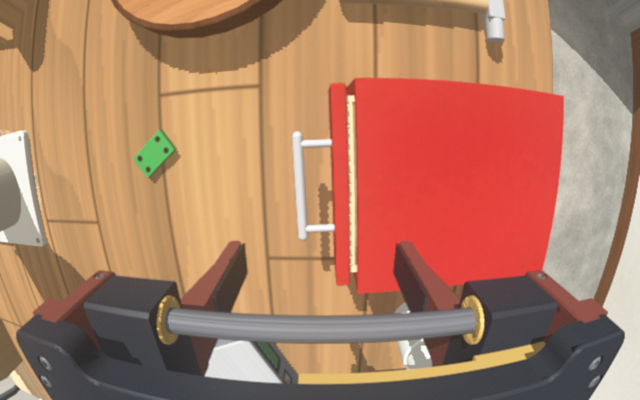

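View pics/side0.png

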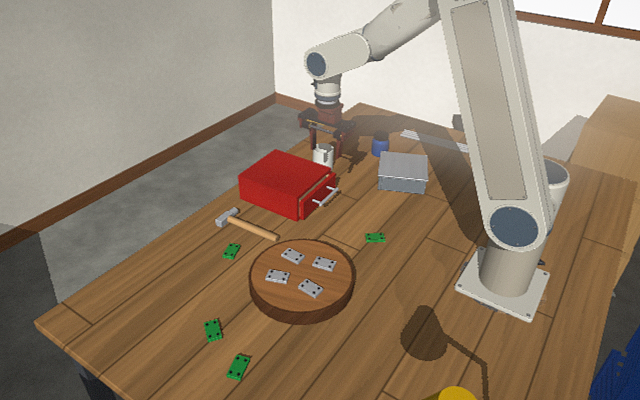

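```bash
cat > hb.py <<'E'
from h import *
import json
im=snap('wrist'); np.set_printoptions(suppress=True,precision=1)
p=im['pixels'].astype(int)
for k in [((298,134),67.5),((303,237),67.5),((357,80),100),((360,291),100),((563,97),100),((542,284),100)]: print(k,at_z(im,k[0],k[1]))
m=ctrl.masks_of('chest_drawer0_handle','wrist')[0]; ys,xs=np.nonzero(m['region']); print(m['bbox'],len(xs))
# bar: columns 290-310
for r in range(140,236,10):
    row=p[r,285:318]; br=row.min(1); c=np.nonzero(br>150)[0]; print(r,285+c)
E
python3 hb.py
```

```text
((298, 134), 67.5) [603.8  62.5  67.5]
((303, 237), 67.5) [607.4 -49.6  67.5]
((357, 80), 100) [659.6 114.5 100. ]
((360, 291), 100) [669.4 -99.9 100. ]
((563, 97), 100) [901.  125.1 100. ]
((542, 284), 100) [ 919.5 -111.2  100. ]
[290.9, 82.1, 357.2, 288.7] 6346
140 [292 293 294 295 296 297 298 299 300 301 302 303 304 305 306 307 308 309
 310 311 312 313 314 315 316 317]
150 [292 293 294 295 296 297 298 299 300 301]
160 [293 294 295 296 297 298 299 300 301 302]
170 [294 295 296 297 298 299 300 301 302]
180 [295 296 297 298 299 300 301 302 303]
190 [295 296 297 298 299 300 301 302 303]
200 [296 297 298 299 300 301 302 303 304]
210 [296 297 298 299 300 301 302 303 304 305]
220 [297 298 299 300 301 302 303 304 305]
230 [298 299 300 301 302 303 304 305 306 307 308 309 310 311 312 313 314 315
 316 317]
```

```bash
cat >> h.py <<'E'
def plan(pos,yaw,obs=None,down=True,Rt=None):
    """shift (units of 50mm) in tool axes, then turn (units of 90deg) from measured pose to target pos / yaw (tool y at world angle yaw)"""
    o=obs or ctrl.get_obs(); R0=R.from_rotvec(o['orientation'])
    if Rt is None: Rt=R.from_matrix(np.array([[-np.sin(yaw),np.cos(yaw),0],[np.cos(yaw),np.sin(yaw),0],[0,0,-1]]).T)
    s=R0.inv().apply(np.asarray(pos)-o['ee_pos'])/50; w=(R0.inv()*Rt).as_rotvec()/(np.pi/2)
    print('shift',np.round(s,3),'turn',np.round(w,4)); return s,w
E
python3 - <<'E'
from h import *
im=snap('wrist');a=at_z(im,(296.5,150),62);b=at_z(im,(301,220),62);e=at_z(im,(298,134),62);f=at_z(im,(303,237),62)
print(a,b,np.degrees(np.arctan2(b[0]-a[0],a[1]-b[1])),(e+f)/2,(a+b)/2)
E
```

```text
[601.63772249  45.4104607   62.        ] [605.17185224 -31.66272872  62.        ] 2.6254133241450375 [605.20057989   5.13498746  62.        ] [603.40478737   6.87386599  62.        ]
```

Emit:
apply_moves --targets '[[-0.41,[0.12,-0.42,0],[0,0,-0.029]],[-0.41,[0,0,1],[0,0,0]],[-0.41,[0,0,1],[0,0,0]],[-0.41,[0,0,0.2],[0,0,0]],[-0.41,[0,0,0],[0,0,0]]]'

```text
t: 2.58
ee_pos: [604.3, 6.0, 113.0]
orientation: [-2.17, -2.271, 0.0]
ft_force: [-0.9, -0.7, 0.7]
width: 41.2
grasp_force: 0.0
```

Run:
```python
from h import *
im=snap('wrist','w1.png'); o=im['obs']; print(o['ee_pos'],o['width'])
for r in ctrl.pinpoint('chest_drawer0_handle','wrist')[:2]: print(r, at_z(im,r['xy'],62))
for z in (62,): print(proj(im,[604,6,z]), proj(im,[603,61,67]),proj(im,[606,-49,67]))
p=im['pixels'].astype(int)
for r in range(60,300,20):
    print(r,[c for c in range(200,340) if p[r,c].min()>150][:40])
```

```text
[604.28140199   6.00524497 112.95962483] 41.23701848232551
{'xy': [315.9, 229.2], 'score': 0.94} [602.48603426   5.25433025  62.        ]
[318.00394129 228.34060367] [320.03654876 154.0942609 ] [317.51480579 295.3796799 ]
60 []
80 []
100 []
120 []
140 []
160 [312, 313, 314, 315, 316, 317, 318, 319, 320, 321, 322, 323, 324, 325]
180 [312, 313, 314, 315, 316, 317, 318, 319, 320, 321, 322, 323, 324, 325]
200 [312, 313, 314, 315, 316, 317, 318, 319, 320, 321, 322, 323, 324, 325]
220 [312, 313, 314, 315, 316, 317, 318, 319, 320, 321, 322, 323, 324, 325]
240 [312, 313, 314, 315, 316, 317, 318, 319, 320, 321, 322, 323, 324]
260 [312, 313, 314, 315, 316, 317, 318, 319, 320, 321, 322, 323, 324]
280 [312, 313, 314, 315, 316, 317, 318, 319, 320, 321, 322, 323, 324, 325, 326, 327, 328, 329, 330, 331, 332, 333, 334, 335, 336, 337, 338, 339]
```

View pics/w1.png

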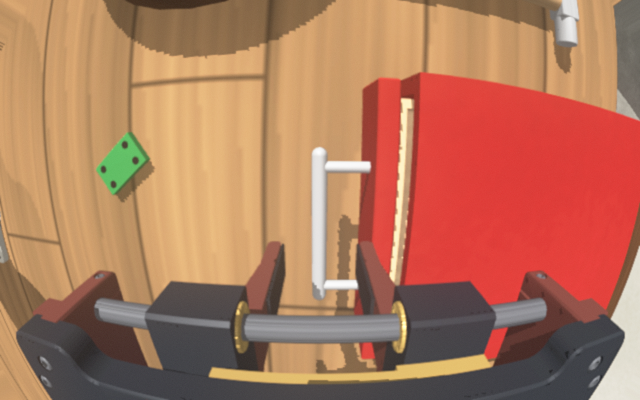

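Emit:
apply_moves --targets '[[-0.41,[0,0,0],[0,0,0]],[-0.41,[0,0,0.2],[0,0,0]],[-0.41,[0,0,0.6],[0,0,0]],[-0.41,[0,0,0.6],[0,0,0]],[-1,[0,0,0],[0,0,0]],[-1,[0,0,0],[0,0,0]],[-1,[0,0,0],[0,0,0]]]'

```text
t: 3.55
ee_pos: [604.1, 6.0, 43.1]
orientation: [2.17, 2.271, 0.001]
ft_force: [1.3, -0.0, -7.3]
width: 10.0
grasp_force: 30.0
```

Emit:
apply_moves --targets '[[-1,[0,-0.2,0],[0,0,0]],[-1,[0,-0.5,0],[0,0,0]],[-1,[0,-0.6,0],[0,0,0]],[-1,[0,-0.6,0],[0,0,0]],[-1,[0,-0.6,0],[0,0,0]],[-1,[0,-0.5,0],[0,0,0]],[-1,[0,-0.3,0],[0,0,0]],[-1,[0,0,0],[0,0,0]]]'

```text
t: 4.55
ee_pos: [437.0, -1.0, 43.0]
orientation: [-2.169, -2.27, 0.001]
ft_force: [-1.1, 6.8, -9.0]
width: 10.0
grasp_force: 30.0
```

Emit:
apply_moves --targets '[[-0.41,[0,0,0],[0,0,0]],[-0.41,[0,0,0],[0,0,0]],[-0.41,[0,0,-0.2],[0,0,0]],[-0.41,[0,0,-1],[0,0,0]],[0,[0,0.3,-1],[0,0,0]],[0,[0,1,-1],[0,0,0]],[0,[0,0.7,-0.3],[0,0,0]],[0,[0,0,0],[0,0,0]]]'

```text
t: 5.55
ee_pos: [536.4, 2.7, 214.5]
orientation: [2.167, 2.268, 0.006]
ft_force: [0.2, 0.5, -0.1]
width: 43.6
grasp_force: 0.0
```

Run:
```python
from h import *
im=snap('wrist','w2.png'); o=im['obs']; print(o['ee_pos'],o['width'])
for n,z in [('chest_drawer0_handle',62),('probe',29),('drawer_floor',22),('button_mouth',40),('pan',70)]:
    for r in ctrl.pinpoint(n,'wrist')[:3]: print(n,r, at_z(im,r['xy'],z))
for r in ctrl.masks_of('probe','wrist')[:2]: print(r['bbox'],r['score'])
```

```text
[536.37069181   2.72428523 214.4528467 ] 43.61988976857669
chest_drawer0_handle {'xy': [227.2, 196.4], 'score': 0.71} [438.43974429  -3.91098177  62.        ]
probe {'xy': [355.5, 186.6], 'score': 0.68} [579.5043387    4.94422313  29.        ]
drawer_floor {'xy': [374.8, 187.1], 'score': 0.72} [603.61668701   3.94151636  22.        ]
button_mouth {'xy': [333.6, 383.7], 'score': 0.91} [ 574.26767237 -309.16829642   40.        ]
[336.3, 158.5, 369.4, 248.5] 0.92
```

View pics/w2.png

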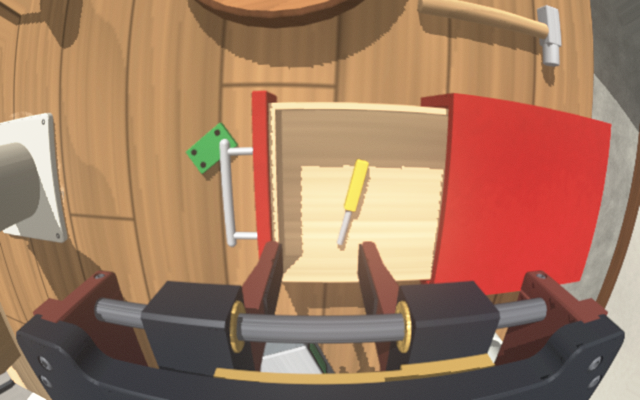

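```bash
cat > pr.py <<'E'
from h import *
def probe(im,zax=29):
    hsv=cv2.cvtColor(im['pixels'],cv2.COLOR_BGR2HSV)
    m=cv2.inRange(hsv,(22,170,120),(34,255,255)); m[300:]=0
    n,l,s,c=cv2.connectedComponentsWithStats(m); k=1+np.argmax(s[1:,4]); ys,xs=np.nonzero(l==k)
    P=np.array([at_z(im,(x,y),zax+5) for x,y in zip(xs,ys)])[:,:2]; c=P.mean(0)
    (cx,cy),(w,h),a=cv2.minAreaRect(P.astype(np.float32)); 
    u,S,v=np.linalg.svd(P-c); d=v[0]; print('n',len(xs),'box',(cx,cy),w,h,a,'ctr',c,'ang',np.degrees(np.arctan2(*d[::-1])))
    return c,d
E
python3 - <<'E'
from pr import *
im=snap('wrist'); probe(im); print(at_z(im,(340,245),29), at_z(im,(361,161),34))
E
```

```text
Traceback (most recent call last):
  File "pr.py", line 5, in probe
    n,l,s,c=cv2.connectedComponentsWithStats(m); k=1+np.argmax(s[1:,4]); ys,xs=np.nonzero(l==k)
                                                     ~~~~~~~~~^^^^^^^^^
ValueError: attempt to get argmax of an empty sequence
```

Run:
```python
from pr import *
p=cv2.imread('pics/w2.png'); h=cv2.cvtColor(p,cv2.COLOR_BGR2HSV); print(p[185,355],h[185,355],h[170,360],h[205,350])
im=snap('wrist'); print(np.abs(im['pixels'].astype(int)-p).max(), im['pixels'][185,355],im['pixels'].dtype,im['obs']['t'])
hsv=cv2.cvtColor(im['pixels'],cv2.COLOR_BGR2HSV);m=cv2.inRange(hsv,(22,170,120),(34,255,255));print(m.sum())
```

```text
[106 236 251] [ 27 147 251] [ 27 148 251] [ 27 147 251]
187 [100 215 239] uint8 5.95
0
```

```bash
sed -i 's/(22,170,120)/(24,120,120)/' pr.py
python3 - <<'E'
from pr import *
im=snap('wrist'); probe(im); print(at_z(im,(340,245),29), at_z(im,(361,161),34))
E
```

```text
n 608 box (578.7918701171875, 7.633882522583008) 59.30353546142578 13.74839973449707 78.95500183105469 ctr [578.9145086    8.13463807] ang -101.13098941660995
[561.01261559 -67.45177003  29.        ] [577.5040989   36.32814191  34.        ]
```

Run:
```python
from h import *
plan([579,8,25],np.radians(-11.1))
```

```text
shift [0.062 0.931 3.731] turn [-0.0005  0.      0.1523]
```

Emit:
apply_moves --targets '[[0,[0.06,0.93,0.2],[0,0,0]],[0,[0,0,0.8],[0,0,0.076]],[0,[0,0,0.8],[0,0,0.076]],[0,[0,0,0.8],[0,0,0]],[0,[0,0,0.1],[0,0,0]],[0,[0,0,0],[0,0,0]]]'

```text
t: 6.8
ee_pos: [579.9, 7.9, 77.4]
orientation: [2.425, 1.997, 0.0]
ft_force: [0.2, 0.1, 0.9]
width: 43.7
grasp_force: 0.0
```

Run:
```python
from pr import *
im=snap('wrist','w3.png'); probe(im); plan([579,8,25],np.radians(-11.1))
```

```text
n 1411 box (579.1531982421875, 7.69904899597168) 59.96082305908203 13.021666526794434 78.60591888427734 ctr [579.56259104   9.06769094] ang -100.82423777167578
shift [-0.005 -0.032  1.063] turn [ 0.0011 -0.0002  0.0004]
```

Good agreement; descend and grip.

Emit:
apply_moves --targets '[[0,[0,-0.01,0.5],[0,0,0]],[0,[0,0,0.45],[0,0,0]],[0,[0,0,0.09],[0,0,0]],[-1,[0,0,0],[0,0,0]],[-1,[0,0,0],[0,0,0]],[-1,[0,0,0],[0,0,0]],[-1,[0,0,0],[0,0,0]],[-1,[0,0,0],[0,0,0]]]'

```text
t: 7.85
ee_pos: [579.5, 8.0, 25.6]
orientation: [2.425, 1.996, 0.001]
ft_force: [-0.5, -0.8, 5.9]
width: 13.5
grasp_force: 30.0
```

Emit:
apply_moves --targets '[[-1,[0,0,-0.3],[0,0,0]],[-1,[0,0,-0.9],[0,0,0]],[-1,[0,0,-1],[0,0,0]],[-1,[0,0,-1],[0,0,0]],[-1,[0,0,-0.8],[0,0,0]],[-1,[0,0,0],[0,0,0]]]'

```text
t: 8.6
ee_pos: [581.1, 8.0, 229.2]
orientation: [2.422, 1.994, 0.009]
ft_force: [-0.1, -0.2, -1.5]
width: 13.7
grasp_force: 30.0
```

Run:
```python
from h import *
plan([640,-400,240],np.radians(-11.1))
```

```text
shift [-7.782  2.725 -0.207] turn [ 0.0046 -0.0009  0.0003]
```

Emit:
apply_moves --targets '[[-1,[-1,0.35,0],[0,0,0]],[-1,[-1,0.35,0],[0,0,0]],[-1,[-1,0.35,0],[0,0,0]],[-1,[-1,0.35,0],[0,0,0]],[-1,[-1,0.35,-0.2],[0,0,0]],[-1,[-1,0.35,0],[0,0,0]],[-1,[-1,0.35,0],[0,0,0]],[-1,[-0.78,0.28,0],[0,0,0]]]'

```text
t: 9.6
ee_pos: [637.5, -401.7, 233.1]
orientation: [-2.425, -1.994, 0.001]
ft_force: [0.1, 0.7, -0.4]
width: 13.5
grasp_force: 30.0
```

Emit:
apply_moves --targets '[[-1,[0,0,0],[0,0,0]]]'

```text
t: 9.72
ee_pos: [637.2, -402.5, 232.7]
orientation: [-2.427, -1.992, 0.002]
ft_force: [-0.2, 0.2, -0.3]
width: 14.0
grasp_force: 30.0
```

Run:
```python
from h import *
im=snap('wrist','w4.png'); o=im['obs']; print(o['ee_pos'],o['orientation'],np.array(im['hand_eye'])[:3,3])
for n,z in [('button_mouth',40),('pan',70),('scale',0),('mug',0),('tin',0)]:
    for r in ctrl.pinpoint(n,'wrist')[:2]: print(n,r, at_z(im,r['xy'],z))
```

```text
[ 637.23982255 -402.45666269  232.73079243] [-2.42709579e+00 -1.99178080e+00  1.53666145e-03] [  80.77373659    1.22207772 -161.62505408]
button_mouth {'xy': [247.7, 119.2], 'score': 0.8} [ 571.94942082 -308.57494197   40.        ]
button_mouth {'xy': [399.1, 23.6], 'score': 0.48} [ 765.40356385 -229.26449286   40.        ]
pan {'xy': [170.8, 148.4], 'score': 0.68} [ 482.40306842 -318.25748889   70.        ]
scale {'xy': [332.8, 216.0], 'score': 0.66} [ 644.80580418 -455.68707332    0.        ]
scale {'xy': [195.3, 143.5], 'score': 0.62} [ 483.82950025 -320.13133874    0.        ]
mug {'xy': [399.4, 24.7], 'score': 0.82} [ 7.77976027e+02 -2.20187072e+02 -5.68434189e-14]
tin {'xy': [331.8, 212.6], 'score': 0.93} [ 644.36949916 -450.71107139    0.        ]
```

View pics/w4.png

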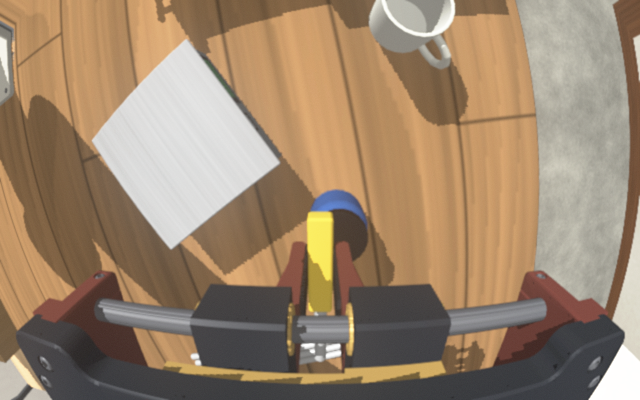

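Run:
```python
from h import *
im=snap('wrist')
C=[at_z(im,k,70)[:2] for k in [(187,40),(279,163),(172,248),(93,140)]]
for i in range(4): d=C[(i+1)%4]-C[i]; print(C[i],np.linalg.norm(d),np.degrees(np.arctan2(d[1],d[0])))
c=np.mean(C,0); dg=[np.degrees(np.arctan2(*(C[i]-c)[::-1])) for i in range(4)]; print(c,dg)
ims=snap('scene'); imd=snap('side')
for cam,i2 in(('scene',ims),('side',imd)):
  r=ctrl.pinpoint('pan',cam)[0]; print(cam,at_z(i2,r['xy'],70)); r=ctrl.pinpoint('button_mouth',cam)[0]; print(cam,at_z(i2,r['xy'],40))
cv2.imwrite('pics/s1.png',np.vstack([cv2.resize(ims['pixels'][150:250,150:300],None,fx=4,fy=4,interpolation=cv2.INTER_CUBIC)]))
```

```text
[ 528.88762519 -199.24522152] 176.25400405209768 -65.35190007221227
[ 602.39329144 -359.44007466] 175.420929695346 -155.10909976809273
[ 443.26705891 -433.27329684] 176.98292001141988 114.94186363194032
[ 368.63363762 -272.79648729] 176.32676832532098 24.653553451976045
[ 485.79540329 -316.18877008] [np.float64(69.77179450604183), np.float64(-20.35204096963522), np.float64(-109.96242411080082), np.float64(159.67727762614484)]
scene [ 489.9665523 -314.2909033   70.       ]
scene [ 564.70037279 -306.93898648   40.        ]
side [ 489.57470337 -329.86356081   70.        ]
side [ 588.0418485  -324.91353679   40.        ]
```

View pics/s1.png

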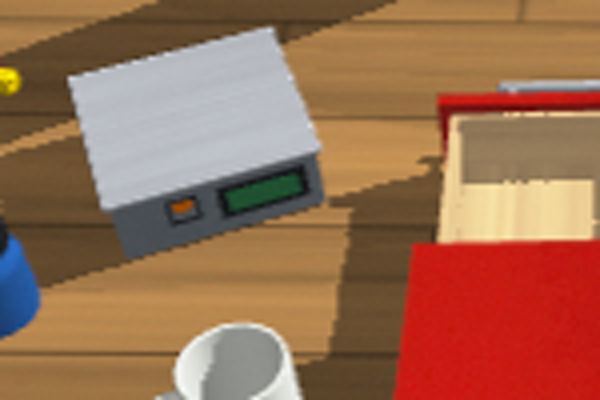

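Run:
```python
from h import *
th=np.radians(24.8);c=np.array([485.8,-316.2]);Rs=np.array([[np.cos(th),np.sin(th)],[-np.sin(th),np.cos(th)]])
ims=snap('scene');imd=snap('side')
K=ims
def face(im,xy):
    o,d=ray(im,xy); n=np.array([np.cos(th),np.sin(th)]); t=(85-n@(o[:2]-c))/(n@d[:2]); p=o+t*d; return Rs@(p[:2]-c),p
for nm,im,xy in [('scene',ims,(195.6,202.1)),('scene',ims,(198,202)),('side',imd,(382,164))]: print(nm,face(im,xy),'z40',Rs@(at_z(im,xy,40)[:2]-c))
for p in [(574.3,-309.2),(575,-308),(572,-308.6)]: print(Rs@(np.array(p)-c))
# display frame for check, in scene crop corners
for k in [(112,211),(325,152),(128,257),(323,202)]: print(k,face(ims,((k[0]+.5)/4+149.5,(k[1]+.5)/4+149.5)))
for im,cam in ((ims,'scene'),(imd,'side')):
    px=im['pixels']; h=cv2.cvtColor(px,cv2.COLOR_BGR2HSV); m=cv2.inRange(h,(3,120,90),(20,255,255)); 
    x0,y0=(185,192) if cam=='scene' else (370,152)
    ys,xs=np.nonzero(m[y0:y0+22,x0:x0+24]); print(cam,xs.mean()+x0,ys.mean()+y0,len(xs)) if len(xs) else None
    if len(xs): print(face(im,(xs.mean()+x0,ys.mean()+y0)))
```

```text
scene (array([ 85.       , -31.8395653]), array([ 576.31625764, -309.44981329,   45.01529291])) z40 [ 79.52824174 -31.79247682]
scene (array([ 85.        , -24.51179479]), array([ 573.24260905, -302.79782826,   42.47088294])) z40 [ 82.31175319 -24.46880258]
side (array([  85.        , 2923.20539078]), array([-663.18350291, 2373.07344589, 1822.68188062])) z40 [ 73.49171909 -40.28262144]
[ 83.27447143 -30.76706695]
[ 84.41325816 -29.97135043]
[ 81.43825448 -29.25766067]
(112, 211) (array([ 85.        , -84.81670104]), array([ 598.53762755, -357.541264  ,   65.54116294]))
(325, 152) (array([85.        , 89.81023477]), array([ 525.28999568, -199.01886453,   63.79837729]))
(128, 257) (array([ 85.        , -85.02016774]), array([ 598.62297208, -357.72596649,   11.65238418]))
(323, 202) (array([85.        , 79.41138616]), array([ 529.65181438, -208.45870509,    8.92053903]))
scene 200.34146341463415 209.97560975609755 82
(array([ 85.        , -24.71204452]), array([ 573.32660421, -302.97961045,    4.47539   ]))
side 373.44029850746267 164.544776119403 134
(array([  85.        , 1230.70396368]), array([ 46.73974524, 836.65876797, 803.28943171]))
```

```bash
cat >> h.py <<'E'
TH=np.radians(24.8); SC=np.array([485.8,-316.2])
def s2w(x,y): return SC+np.array([x*np.cos(TH)-y*np.sin(TH),x*np.sin(TH)+y*np.cos(TH)])
E
python3 - <<'E'
from h import *
im=snap('wrist'); o=im['obs']; Rt=R.from_rotvec(o['orientation'])
for q in [(30,0,-10.4),(30,-7,-10.4),(30,7,-10.4)]: print(proj(im,o['ee_pos']+Rt.apply(q)))
print(s2w(200,-30.5)); plan([*s2w(200,-30.5),200],np.radians(-65.2))
E
```

```text
[317.71930663 216.55382926]
[304.14105754 216.54763313]
[331.30668233 216.54922263]
[ 680.14878422 -259.99679661]
shift [2.907 0.283 0.698] turn [-0.      0.      0.6014]
```

Emit:
apply_moves --targets '[[-1,[0.9,0.1,0],[0,0,0]],[-1,[1,0.1,0.1],[0,0,0]],[-1,[1,0.08,0.1],[0,0,0]],[-1,[0,0,0],[0,0,0.1]],[-1,[0,0,0],[0,0,0.1]],[-1,[0,0,0],[0,0,0.1]],[-1,[0,0,0],[0,0,0.1]],[-1,[0,0,0],[0,0,0.1]]]'

```text
t: 11.52
ee_pos: [679.9, -260.4, 224.9]
orientation: [3.007, 0.909, 0.0]
ft_force: [-0.4, 0.1, -0.2]
width: 13.4
grasp_force: 30.0
```

Emit:
apply_moves --targets '[[-1,[0,0,0],[0,0,0.1]],[-1,[0,0,0],[0,0,0]]]'

```text
t: 11.78
ee_pos: [679.9, -260.4, 224.9]
orientation: [3.067, 0.68, 0.0]
ft_force: [0.9, -0.8, 0.0]
width: 13.7
grasp_force: 30.0
```

Run:
```python
from h import *
print(ctrl.get_obs()['qpos']);plan([*s2w(200,-30.5),36.6],np.radians(-65.2))
```

```text
[-3.82102429e-01  5.74009102e-01  1.37417070e+00 -2.74392523e-05
  1.19337649e+00  7.52297453e-01]
shift [ 0.007 -0.006  3.766] turn [ 0.     -0.      0.0023]
```

Descend to button height, then look from the scene camera.

Emit:
apply_moves --targets '[[-1,[0,0,0.8],[0,0,0.0023]],[-1,[0,0,1],[0,0,0]],[-1,[0,0,1],[0,0,0]],[-1,[0,0,0.7],[0,0,0]],[-1,[0,0,0.266],[0,0,0]],[-1,[0,0,0],[0,0,0]]]'

```text
t: 12.52
ee_pos: [679.8, -260.3, 36.3]
orientation: [-3.068, -0.675, 0.001]
ft_force: [0.1, 0.3, 0.6]
width: 13.9
grasp_force: 30.0
```

Run:
```python
from h import *
plan([*s2w(200,-30.5),36.6],np.radians(-65.2))
im=snap('scene'); crop=im['pixels'][160:260,150:290]
cv2.imwrite('pics/s2.png',cv2.resize(crop,None,fx=5,fy=5,interpolation=cv2.INTER_CUBIC))
print(proj(im,[*s2w(127,-30.5),40]),proj(im,[*s2w(200,-30.5),40]),proj(im,[*s2w(85,-30.5),40]))
```

```text
shift [ 0.009 -0.003 -0.007] turn [-0.0004  0.0004  0.0001]
[199.0548915  211.44868241] [204.06786502 226.93853371] [196.33820111 203.05423748]
```

View pics/s2.png

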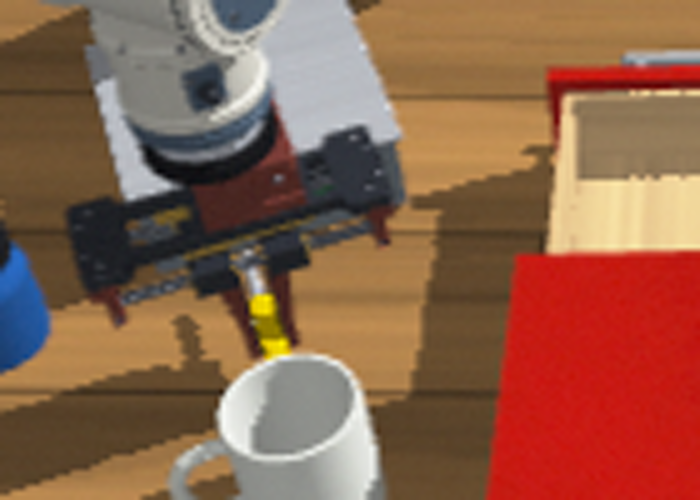

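Emit:
apply_moves --targets '[[-1,[-0.3,0,0],[0,0,0]],[-1,[-0.4,0,0],[0,0,0]],[-1,[0,0,0],[0,0,0]]]'

```text
t: 12.95
ee_pos: [646.3, -276.1, 37.3]
orientation: [-3.069, -0.67, 0.001]
ft_force: [-0.1, 0.4, -0.3]
width: 13.7
grasp_force: 30.0
```

Emit:
apply_moves --targets '[[-1,[-0.1,0,0],[0,0,0]],[-1,[0,0,0],[0,0,0]]]'

```text
t: 13.2
ee_pos: [643.5, -277.2, 36.7]
orientation: [3.069, 0.672, 0.0]
ft_force: [1.2, -0.7, -0.0]
width: 13.9
grasp_force: 30.0
```

Emit:
apply_moves --targets '[[-1,[-0.06,0,0],[0,0,0]],[-1,[0,0,0],[0,0,0]]]'

```text
t: 13.45
ee_pos: [640.8, -278.2, 36.4]
orientation: [-3.069, -0.673, 0.0]
ft_force: [0.7, 0.2, -1.1]
width: 13.9
grasp_force: 30.0
```

Emit:
apply_moves --targets '[[-1,[-0.04,0,0],[0,0,0]],[-1,[0,0,0],[0,0,0]]]'

```text
t: 13.7
ee_pos: [638.9, -279.1, 36.5]
orientation: [-3.069, -0.673, 0.0]
ft_force: [0.2, 0.8, -0.6]
width: 13.5
grasp_force: 30.0
```

Emit:
apply_moves --targets '[[-1,[-0.04,0,0],[0,0,0]],[-1,[0,0,0],[0,0,0]]]'

```text
t: 13.95
ee_pos: [637.1, -280.1, 36.6]
orientation: [-3.069, -0.672, 0.0]
ft_force: [-1.0, 0.3, -0.3]
width: 13.8
grasp_force: 30.0
```

Emit:
apply_moves --targets '[[-1,[-0.04,0,0],[0,0,0]],[-1,[0,0,0],[0,0,0]]]'

```text
t: 14.2
ee_pos: [635.7, -280.8, 36.7]
orientation: [3.069, 0.672, 0.001]
ft_force: [0.8, 0.7, 0.0]
width: 13.6
grasp_force: 30.0
```

Emit:
apply_moves --targets '[[-1,[-0.04,0,0],[0,0,0]],[-1,[0,0,0],[0,0,0]]]'

```text
t: 14.45
ee_pos: [633.9, -281.7, 36.7]
orientation: [3.069, 0.672, 0.001]
ft_force: [2.7, 1.5, -0.3]
width: 14.0
grasp_force: 30.0
```

Emit:
apply_moves --targets '[[-1,[-0.04,0,0],[0,0,0]],[-1,[0,0,0],[0,0,0]]]'

```text
t: 14.7
ee_pos: [632.2, -282.5, 36.8]
orientation: [3.068, 0.672, 0.001]
ft_force: [3.3, 1.5, -1.2]
width: 13.7
grasp_force: 30.0
```

Emit:
apply_moves --targets '[[-1,[-0.04,0,0],[0,0,0]],[-1,[0,0,0],[0,0,0]]]'

```text
t: 14.95
ee_pos: [631.2, -283.1, 37.0]
orientation: [3.068, 0.672, 0.004]
ft_force: [7.3, 3.5, -0.7]
width: 13.5
grasp_force: 30.0
```

Emit:
apply_moves --targets '[[-1,[-0.04,0,0],[0,0,0]],[-1,[0,0,0],[0,0,0]]]'

```text
t: 15.2
ee_pos: [631.1, -283.5, 37.5]
orientation: [3.068, 0.671, 0.009]
ft_force: [11.9, 7.2, -2.2]
width: 13.5
grasp_force: 30.0
```

Emit:
apply_moves --targets '[[-1,[0.3,0,0],[0,0,0]],[-1,[0.7,0,0],[0,0,0]],[-1,[0.1,0,-0.3],[0,0,0]],[-1,[0,0,-1],[0,0,0]],[-1,[0,0,-1],[0,0,0]],[-1,[0,0,-1],[0,0,0]],[-1,[0,0,-0.6],[0,0,-0.1]],[-1,[0,0,0],[0,0,-0.1]]]'

```text
t: 16.2
ee_pos: [678.6, -262.4, 236.0]
orientation: [2.919, 1.15, 0.005]
ft_force: [-0.0, 0.6, -1.4]
width: 13.7
grasp_force: 30.0
```

Emit:
apply_moves --targets '[[-1,[0,0,0],[0,0,-0.1]],[-1,[0,0,0],[0,0,-0.1]],[-1,[0,0,0],[0,0,-0.1]],[-1,[0,0,0],[0,0,-0.1]],[-1,[0,0,0],[0,0,0]]]'

```text
t: 16.82
ee_pos: [677.1, -261.6, 231.8]
orientation: [-2.43, -1.99, 0.002]
ft_force: [-0.7, 0.9, -0.9]
width: 13.5
grasp_force: 30.0
```

Run:
```python
from h import *
plan([579.5,8,225],np.radians(-11.1))
```

```text
shift [ 4.902 -2.978  0.138] turn [-0.0007  0.0003 -0.0031]
```

Emit:
apply_moves --targets '[[-1,[0.9,-0.55,0],[0,0,0]],[-1,[1,-0.6,0],[0,0,0]],[-1,[1,-0.6,0],[0,0,0]],[-1,[1,-0.6,0],[0,0,0]],[-1,[1,-0.63,0.14],[0,0,-0.003]],[-1,[0,0,0],[0,0,0]]]'

```text
t: 17.58
ee_pos: [577.6, 11.1, 224.4]
orientation: [-2.422, -1.998, 0.003]
ft_force: [0.3, 0.1, 0.0]
width: 13.7
grasp_force: 30.0
```

Run:
```python
from h import *
im=snap('wrist','w5.png')
for r in ctrl.pinpoint('drawer_floor','wrist')[:1]: print(r,at_z(im,r['xy'],22))
plan([579.5,8,26],np.radians(-11.1))
```

```text
{'xy': [341.3, 186.7], 'score': 0.9} [602.79795639   2.56869758  22.        ]
shift [-0.006 -0.006  3.98 ] turn [0.0003 0.0003 0.0004]
```

Emit:
apply_moves --targets '[[-1,[0,0,0.8],[0,0,0]],[-1,[0,0,1],[0,0,0]],[-1,[0,0,1],[0,0,0]],[-1,[0,0,0.8],[0,0,0]],[-1,[0,0,0.28],[0,0,0]],[-1,[0,0,0.08],[0,0,0]],[-1,[0,0,0],[0,0,0]]]'

```text
t: 18.55
ee_pos: [581.0, 7.8, 27.7]
orientation: [2.424, 1.996, 0.002]
ft_force: [-0.7, -0.3, 0.7]
width: 13.6
grasp_force: 30.0
```

Emit:
apply_moves --targets '[[-1,[0,0,0.02],[0,0,0]],[-1,[0,0,0],[0,0,0]]]'

```text
t: 18.8
ee_pos: [580.5, 8.3, 26.6]
orientation: [2.423, 1.998, 0.002]
ft_force: [0.2, -0.4, 0.4]
width: 13.8
grasp_force: 30.0
```

Emit:
apply_moves --targets '[[-1,[0,0,0.03],[0,0,0]],[-1,[0,0,0],[0,0,0]],[0,[0,0,0],[0,0,0]],[0,[0,0,0],[0,0,0]],[0,[0,0,0],[0,0,0]],[0,[0,0,0],[0,0,0]]]'

```text
t: 19.55
ee_pos: [579.7, 8.2, 23.9]
orientation: [-2.424, -1.998, 0.001]
ft_force: [1.2, -0.2, -0.2]
width: 43.5
grasp_force: 0.0
```

Emit:
apply_moves --targets '[[0,[0,0,-0.3],[0,0,0]],[0,[0,0,-0.9],[0,0,0]],[-0.41,[0,0,-1],[0,0,0]],[-0.41,[0,0,-1],[0,0,-0.076]],[-0.41,[0,0,-0.4],[0,0,-0.076]],[-0.41,[0,0,0],[0,0,0]]]'

```text
t: 20.3
ee_pos: [581.1, 8.2, 206.8]
orientation: [2.168, 2.269, 0.005]
ft_force: [-0.1, 0.0, 0.4]
width: 25.7
grasp_force: 0.0
```

Run:
```python
from pr import *
im=snap('wrist','w6.png'); probe(im)
r=ctrl.pinpoint('chest_drawer0_handle','wrist')[0]; h=at_z(im,r['xy'],62); print(r,h)
plan([*h[:2],43],np.radians(2.6)); plan([437,-1,43],np.radians(2.6))
```

```text
n 609 box (581.7523803710938, 7.738595962524414) 60.09149932861328 13.130125999450684 78.86347198486328 ctr [581.96265936   8.427468  ] ang -100.89000563077343
{'xy': [186.3, 200.8], 'score': 0.83} [437.0697859   -2.94240297  62.        ]
shift [-0.097 -2.852  3.218] turn [-0.0002 -0.     -0.0007]
shift [-0.058 -2.852  3.218] turn [-0.0002 -0.     -0.0007]
```

View pics/w6.png

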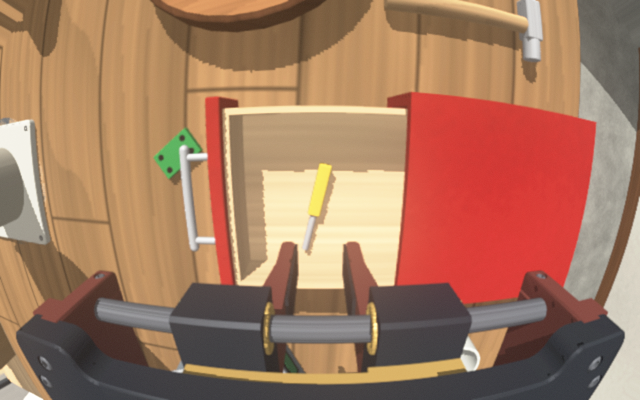

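Emit:
apply_moves --targets '[[-0.41,[-0.06,-0.95,0],[0,0,0]],[-0.41,[0,-1,0.5],[0,0,0]],[-0.41,[0,-0.9,0.7],[0,0,0]],[-0.41,[0,0,0.8],[0,0,0]],[-0.41,[0,0,0],[0,0,0]]]'

```text
t: 21.02
ee_pos: [434.5, -1.4, 101.4]
orientation: [-2.167, -2.267, 0.008]
ft_force: [0.2, 0.1, 0.3]
width: 26.3
grasp_force: 0.0
```

Run:
```python
from h import *
im=snap('wrist')
r=ctrl.pinpoint('chest_drawer0_handle','wrist')[0]; h=at_z(im,r['xy'],62); print(r,h)
plan([437,-1,43],np.radians(2.6))
p=im['pixels'].astype(int)
for r in (180,200,220,240): 
    c=[c for c in range(280,350) if p[r,c].min()>150]; print(r,min(c,default=0),max(c,default=0),at_z(im,(np.mean(c or [0]),r),64)[:2])
```

```text
{'xy': [323.0, 235.3], 'score': 0.89} [437.56275767  -2.04195354  62.        ]
shift [ 0.009 -0.015  1.22 ] turn [-0.0009 -0.0001  0.0002]
180 319 332 [437.30204814  37.74762725]
200 319 332 [437.97420927  24.14893588]
220 319 331 [438.34153481  10.03958327]
240 319 331 [439.08394514  -4.7011521 ]
```

Emit:
apply_moves --targets '[[-0.41,[0,0,0.6],[0,0,0]],[-0.41,[0,0,0.6],[0,0,0]],[-0.41,[0,0,0],[0,0,0]],[-1,[0,0,0],[0,0,0]],[-1,[0,0,0],[0,0,0]],[-1,[0,0,0],[0,0,0]]]'

```text
t: 21.88
ee_pos: [438.8, -1.4, 45.3]
orientation: [2.168, 2.271, 0.003]
ft_force: [-1.1, 0.1, 8.8]
width: 10.3
grasp_force: 30.0
```

Emit:
apply_moves --targets '[[-1,[0,0.15,0],[0,0,0]],[-1,[0,0.4,0],[0,0,0]],[-1,[0,0.6,0],[0,0,0]],[-1,[0,0.6,0],[0,0,0]],[-1,[0,0.6,0],[0,0,0]],[-1,[0,0.6,0],[0,0,0]],[-1,[0,0.3,0],[0,0,0]],[-1,[0,0.05,0],[0,0,0]]]'

```text
t: 22.88
ee_pos: [604.4, 5.5, 45.4]
orientation: [2.167, 2.271, 0.002]
ft_force: [-1.8, -5.1, 8.2]
width: 10.0
grasp_force: 30.0
```

Emit:
apply_moves --targets '[[-1,[0,0.06,0],[0,0,0]],[-1,[0,0,0],[0,0,0]]]'

```text
t: 23.12
ee_pos: [606.7, 5.6, 45.4]
orientation: [2.167, 2.271, 0.002]
ft_force: [1.2, -5.6, 4.1]
width: 9.9
grasp_force: 30.0
```

Emit:
apply_moves --targets '[[-1,[0,0.06,0],[0,0,0]],[-1,[0,0,0],[0,0,0]]]'

```text
t: 23.38
ee_pos: [609.4, 5.7, 45.4]
orientation: [2.167, 2.271, 0.001]
ft_force: [0.2, -6.0, 5.3]
width: 10.2
grasp_force: 30.0
```

Emit:
apply_moves --targets '[[-1,[0,0.05,0],[0,0,0]],[-1,[0,0,0],[0,0,0]]]'

```text
t: 23.62
ee_pos: [611.0, 5.8, 45.4]
orientation: [2.168, 2.272, -0.001]
ft_force: [-3.4, -5.0, 7.7]
width: 10.3
grasp_force: 30.0
```

Emit:
apply_moves --targets '[[-1,[0,0.05,0],[0,0,0]],[-1,[0,0,0],[0,0,0]]]'

```text
t: 23.88
ee_pos: [611.0, 5.8, 45.3]
orientation: [-2.167, -2.271, 0.006]
ft_force: [-10.2, -6.7, 15.6]
width: 10.3
grasp_force: 30.0
```

Emit:
apply_moves --targets '[[-0.41,[0,-0.03,0],[0,0,0]],[-0.41,[0,0,0],[0,0,0]],[-0.41,[0,0,0],[0,0,0]],[-0.41,[0,0,-0.3],[0,0,0]],[-0.41,[0,0,-1],[0,0,0]],[-0.41,[0,0,-1],[0,0,0]],[0.2,[0,0,-1],[0,0,0]],[0.2,[0,0,-1],[0,0,0]]]'

```text
t: 24.88
ee_pos: [611.9, 6.8, 261.9]
orientation: [2.168, 2.272, 0.001]
ft_force: [1.2, -0.2, 1.2]
width: 42.3
grasp_force: 0.0
```

Run:
```python
from h import *
plan([490,265,280],0)
```

```text
shift [ 5.272 -2.193 -0.365] turn [ 0.0007 -0.      0.0298]
```

Emit:
apply_moves --targets '[[0.2,[0.9,-0.35,0],[0,0,0]],[0.2,[0.9,-0.37,0],[0,0,0]],[0.2,[0.9,-0.37,0],[0,0,0]],[0.2,[0.9,-0.37,0],[0,0,0]],[0.2,[0.9,-0.37,0],[0,0,0]],[0.2,[0.77,-0.36,0],[0,0,0.03]],[0.2,[0,0,-0.2],[0,0,0]]]'

```text
t: 25.75
ee_pos: [488.7, 266.7, 269.6]
orientation: [-2.218, -2.224, 0.001]
ft_force: [-0.2, 0.1, 0.4]
width: 52.9
grasp_force: 0.0
```

```bash
cat > pl.py <<'E'
from h import *
def plates(im,z=55,show=True):
    out=[]
    for r in ctrl.masks_of('plate0',CAM(im)):
        m=r['region']; hsv=cv2.cvtColor(im['pixels'],cv2.COLOR_BGR2HSV)[m]; g=np.mean((hsv[:,1]>120)&(hsv[:,0]>40)&(hsv[:,0]<80))
        cn=max(cv2.findContours(m.astype(np.uint8),cv2.RETR_EXTERNAL,cv2.CHAIN_APPROX_NONE)[0],key=len)[:,0,:]
        P=np.array([at_z(im,k,z)[:2] for k in cn],np.float32); (c,(w,h),a)=cv2.minAreaRect(P)
        if w<h: a+=90
        a=(a+90)%180-90; out.append((np.array(c),a,g)); print('%.2f'%r['score'],np.round(c,1),'size',round(max(w,h),1),round(min(w,h),1),'long axis',round(a,1),'green',round(g,2),'px',cn.mean(0).round())
    return out
def CAM(im): return 'scene' if 'view' in im and False else ('wrist' if 'hand_eye' in im else 'scene')
E
python3 - <<'E'
from pl import *
im=snap('wrist','w7.png'); print(im['obs']['ee_pos']); plates(im)
E
```

```text
[488.67433591 266.69168903 269.58389022]
0.95 [704.7 353.9] size 54.7 36.2 long axis -69.8 green 0.42 px [483. 120.]
0.88 [443.  278.8] size 61.7 37.2 long axis 12.9 green 0.0 px [282. 172.]
0.88 [520.3 395.1] size 61.1 37.7 long axis 20.9 green 0.0 px [346.  78.]
0.72 [427.6  83.1] size 39.8 25.9 long axis 73.4 green 0.58 px [275. 305.]
0.66 [534.6 302.8] size 61.0 37.1 long axis 0.5 green 0.0 px [357. 153.]
0.56 [420.8 378.8] size 61.9 36.0 long axis -3.1 green 0.0 px [264.  92.]
```

View pics/w7.png

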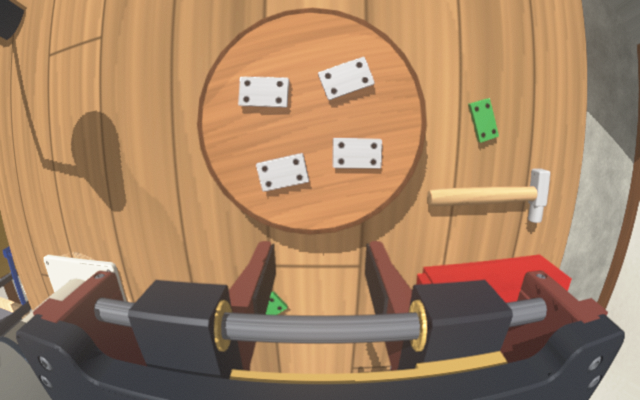

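Run:
```python
from h import *
p=cv2.imread('pics/w7.png')[0:240,190:510]; cv2.imwrite('pics/c7.png',cv2.resize(p,None,fx=2.4,fy=2.4,interpolation=cv2.INTER_CUBIC))
plan([443,279,120],np.radians(12.9-90))
```

```text
shift [ 0.273 -0.967  3.017] turn [ 0.001  -0.0017  0.8575]
```

View pics/c7.png

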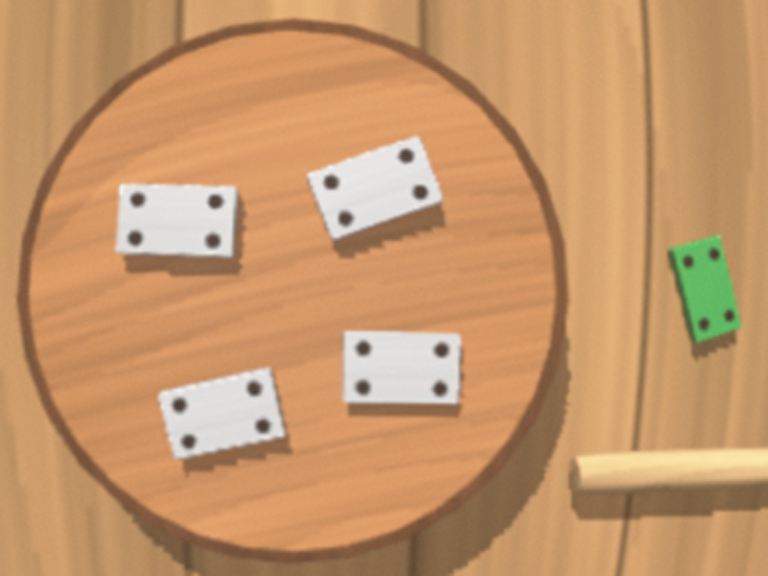

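Emit:
apply_moves --targets '[[0.35,[0.27,-0.97,0],[0,0,0]],[0.35,[0,0,0.4],[0,0,0.11]],[0.35,[0,0,0.4],[0,0,0.11]],[0.35,[0,0,0.4],[0,0,0.11]],[0.35,[0,0,0.4],[0,0,0.11]],[0.35,[0,0,0.4],[0,0,0.11]],[0.35,[0,0,0.4],[0,0,0.11]],[0.35,[0,0,0.4],[0,0,0.11]]]'

```text
t: 26.85
ee_pos: [442.9, 277.2, 128.9]
orientation: [-3.093, -0.553, -0.001]
ft_force: [0.6, -0.8, 0.1]
width: 59.5
grasp_force: 0.0
```

Emit:
apply_moves --targets '[[0.35,[0,0,0],[0,0,0.087]],[0.35,[0,0,0],[0,0,0]]]'

```text
t: 27.1
ee_pos: [442.7, 277.4, 129.2]
orientation: [3.122, 0.351, 0.0]
ft_force: [0.6, 0.3, -0.4]
width: 59.2
grasp_force: 0.0
```

Run:
```python
from pl import *
im=snap('wrist','w8.png'); ps=[q for q in plates(im) if q[2]<.2]; print(im['obs']['qpos'])
c,a,g=min(ps,key=lambda q:np.hypot(*(q[0]-im['obs']['ee_pos'][:2])))
plan([443,279,47],np.radians(12.9-90)); plan([*c,47],np.radians(a-90))
```

```text
0.90 [421.6 377.9] size 62.6 38.8 long axis -2.7 green 0.0 px [200. 215.]
0.87 [454.2 589.1] size 57.2 30.0 long axis -73.1 green 0.0 px [ 37. 144.]
0.77 [421.9  85.9] size 56.4 32.9 long axis 37.7 green 0.73 px [503. 272.]
0.73 [558.4 553.9] size 52.1 36.5 long axis -35.3 green 0.62 px [68. 45.]
0.66 [521.1 393.7] size 60.4 38.9 long axis 21.1 green 0.0 px [199.  96.]
0.65 [534.9 302.8] size 60.1 36.1 long axis 0.2 green 0.0 px [314.  98.]
[ 5.36999706e-01  4.09266588e-01  1.92138129e+00 -2.17639778e-04
  8.10782083e-01  1.88395588e+00]
shift [ 0.011 -0.021  1.65 ] turn [-0.0001 -0.0006  0.0005]
shift [ 1.909 -0.073  1.652] turn [-0.0002 -0.0005  0.1419]
```

Emit:
apply_moves --targets '[[0.35,[0.01,-0.02,0.7],[0,0,0]],[0.35,[0,0,0.7],[0,0,0]],[0.35,[0,0,0.24],[0,0,0]],[0.35,[0,0,0],[0,0,0]],[-1,[0,0,0],[0,0,0]],[-1,[0,0,0],[0,0,0]],[-1,[0,0,0],[0,0,0]],[-1,[0,0,0],[0,0,0]]]'

```text
t: 28.2
ee_pos: [442.6, 279.6, 47.8]
orientation: [-3.121, -0.352, -0.002]
ft_force: [-0.1, -2.0, 5.8]
width: 35.6
grasp_force: 30.0
```

Run:
```python
from h import *
o=ctrl.get_obs(); print(o['ee_pos'],o['width'],o['grasp_force'])
for k in [(-38,38),(-38,-38),(38,38),(38,-38)]: print(k,s2w(*k))
```

```text
[442.57631864 279.62634811  47.83335337] 35.63702745883405 30.000949501991272
(-38, 38) [ 435.36527668 -297.64363495]
(-38, -38) [ 467.24363495 -366.63472332]
(38, 38) [ 504.35636505 -265.76527668]
(38, -38) [ 536.23472332 -334.75636505]
```

Emit:
apply_moves --targets '[[-1,[0,0,-0.3],[0,0,0]],[-1,[0,0,-0.9],[0,0,0]],[-1,[0,0,-1],[0,0,0]],[-1,[0,0,-0.5],[0,0,0]]]'

```text
t: 28.7
ee_pos: [442.9, 280.0, 185.5]
orientation: [-3.12, -0.351, -0.005]
ft_force: [-0.4, -0.5, -1.8]
width: 35.9
grasp_force: 30.0
```

Run:
```python
from h import *
plan([*s2w(-38,38),130],np.radians(-65.2))
```

```text
shift [-2.72  11.232  1.086] turn [-0.0006 -0.0024 -0.1328]
```

Emit:
apply_moves --targets '[[-1,[-0.12,0.5,0],[0,0,0]],[-1,[-0.24,1,0],[0,0,0]],[-1,[-0.24,1,0],[0,0,0]],[-1,[-0.24,1,0],[0,0,0]],[-1,[-0.24,1,0],[0,0,0]],[-1,[-0.24,1,0],[0,0,0]],[-1,[-0.24,1,0],[0,0,0]],[-1,[-0.24,1,0],[0,0,0]]]'

```text
t: 29.7
ee_pos: [437.4, -107.8, 182.9]
orientation: [3.122, 0.351, 0.001]
ft_force: [0.1, 0.6, -0.8]
width: 36.1
grasp_force: 30.0
```

Emit:
apply_moves --targets '[[-1,[-0.24,1,0],[0,0,0]],[-1,[-0.24,1,0],[0,0,0]],[-1,[-0.24,1,0],[0,0,0]],[-1,[-0.2,0.73,0],[0,0,0]],[-1,[0,0,0.5],[0,0,-0.07]],[-1,[0,0,0.5],[0,0,-0.063]],[-1,[0,0,0],[0,0,0]]]'

```text
t: 30.58
ee_pos: [433.0, -297.4, 131.1]
orientation: [-3.066, -0.673, 0.004]
ft_force: [0.5, -0.3, -1.3]
width: 35.5
grasp_force: 30.0
```

Run:
```python
from h import *
plan([*s2w(-38,38),74.5],np.radians(-65.2))
im=snap('wrist','w9.png'); C=[proj(im,[*s2w(*k),70]) for k in [(90,90),(90,-90),(-90,90),(-90,-90)]]; print(C)
```

```text
shift [0.043 0.027 1.133] turn [-0.002   0.0011 -0.0006]
[array([248.52984189,  52.44798758]), array([486.20324187,  64.16017924]), array([259.19068451, 280.28236143]), array([464.67602219, 275.95756061])]
```

View pics/w9.png

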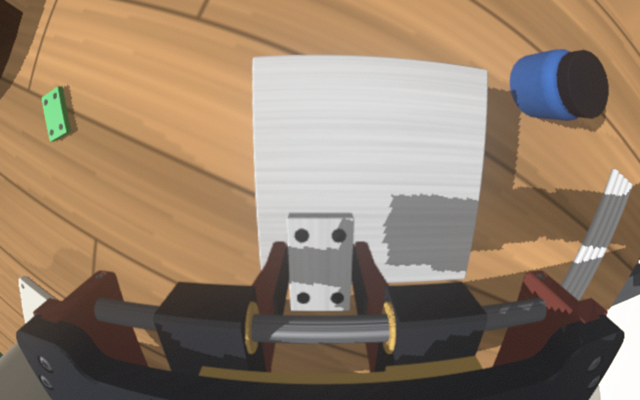

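Emit:
apply_moves --targets '[[-1,[-0.02,0.03,0.6],[0,0,0]],[-1,[0,0,0.4],[0,0,0]],[-1,[0,0,0.13],[0,0,0]],[-1,[0,0,0],[0,0,0]]]'

```text
t: 31.12
ee_pos: [434.5, -300.2, 76.4]
orientation: [3.068, 0.674, 0.001]
ft_force: [0.5, 0.2, -1.0]
width: 35.3
grasp_force: 30.0
```

Emit:
apply_moves --targets '[[-1,[0,0,0.02],[0,0,0]],[-1,[0,0,0],[0,0,0]]]'

```text
t: 31.38
ee_pos: [434.5, -300.3, 75.3]
orientation: [3.067, 0.675, 0.001]
ft_force: [0.1, 0.7, -0.4]
width: 35.8
grasp_force: 30.0
```

Emit:
apply_moves --targets '[[-1,[0,0,0.02],[0,0,0]],[-1,[0,0,0.01],[0,0,0]],[-1,[0,0,0],[0,0,0]]]'

```text
t: 31.75
ee_pos: [434.0, -300.0, 73.0]
orientation: [-3.068, -0.675, 0.0]
ft_force: [0.1, -0.2, -1.4]
width: 35.7
grasp_force: 30.0
```

Emit:
apply_moves --targets '[[-1,[0,0,0.01],[0,0,0]],[-1,[0,0,0],[0,0,0]]]'

```text
t: 32.0
ee_pos: [434.1, -300.1, 72.8]
orientation: [3.068, 0.675, 0.0]
ft_force: [-2.1, 1.6, 4.4]
width: 35.8
grasp_force: 30.0
```

Emit:
apply_moves --targets '[[0.15,[0,0,0],[0,0,0]],[0.15,[0,0,0],[0,0,0]],[0.15,[0,0,0],[0,0,0]],[0.15,[0,0,-0.2],[0,0,0]],[0.35,[0,0,-0.9],[0,0,0]],[0.35,[0,0,-1],[0,0,0]],[0.35,[0,0,-0.5],[0,0,0.1]],[0.35,[0,0,0],[0,0,0.1]]]'

```text
t: 33.0
ee_pos: [435.4, -301.0, 205.9]
orientation: [3.133, 0.178, 0.007]
ft_force: [0.1, 0.4, -0.5]
width: 58.8
grasp_force: 0.0
```

```bash
sed -i 's/SC=np.array(.*/SC=np.array([483.1,-317.5])/' h.py
python3 - <<'E'
from h import *
plan([430,320,250],np.radians(-85))
E
```

```text
shift [  1.307 -12.348  -0.924] turn [ 0.0024 -0.0027  0.0168]
```

Emit:
apply_moves --targets '[[0.35,[0.1,-0.6,0],[0,0,0]],[0.35,[0.1,-1,0],[0,0,0]],[0.35,[0.1,-1,0],[0,0,0]],[0.35,[0.1,-1,0],[0,0,0]],[0.35,[0.1,-1,0],[0,0,0]],[0.35,[0.1,-1,0],[0,0,0]],[0.35,[0.1,-1,0],[0,0,0]],[0.35,[0.1,-1,0],[0,0,0]]]'

```text
t: 34.0
ee_pos: [428.6, 83.7, 203.4]
orientation: [-3.136, -0.187, -0.002]
ft_force: [1.2, 0.6, 0.1]
width: 59.4
grasp_force: 0.0
```

Emit:
apply_moves --targets '[[0.35,[0.1,-1,0],[0,0,0]],[0.35,[0.1,-1,-0.3],[0,0,0]],[0.35,[0.1,-1,-0.3],[0,0,0]],[0.35,[0.1,-1,-0.3],[0,0,0]],[0.35,[0.1,-0.75,0],[0,0,0]],[0.35,[0,0,0],[0,0,0]]]'

```text
t: 34.75
ee_pos: [425.2, 323.0, 248.3]
orientation: [-3.135, -0.191, -0.002]
ft_force: [0.5, -0.5, -0.7]
width: 59.1
grasp_force: 0.0
```

Run:
```python
from pl import *
im=snap('wrist','w10.png'); print(im['obs']['ee_pos']); ps=[q for q in plates(im) if q[2]<.2]
c,a,g=min(ps,key=lambda q:np.hypot(*(q[0]-[535,303]))); print(c,a)
plan([*c,130],np.radians(a-90))
```

```text
[425.24110856 323.01274343 248.31667295]
0.97 [558.8 574.6] size 55.5 37.3 long axis -36.3 green 0.41 px [136.  65.]
0.95 [413.7  77.6] size 57.1 35.3 long axis 37.0 green 0.63 px [497. 218.]
0.93 [447.3 613.2] size 61.2 33.5 long axis -73.0 green 0.0 px [110. 149.]
0.82 [534.8 302.9] size 60.6 36.9 long axis -0.0 green 0.0 px [349.  95.]
0.80 [520.  394.6] size 60.7 38.9 long axis 21.0 green 0.0 px [268.  99.]
0.72 [421.4 379. ] size 62.0 36.5 long axis -2.4 green 0.0 px [273. 184.]
0.60 [ 416.9 -322.1] size 75.0 20.6 long axis 37.4 green 0.0 px [637. 234.]
[534.84222412 302.9486084 ] -0.0009002685546875
shift [2.142 0.611 2.353] turn [0.0003 0.0002 0.0763]
```

Emit:
apply_moves --targets '[[0.35,[0.7,0.2,0],[0,0,0]],[0.35,[0.8,0.2,0.3],[0,0,0]],[0.35,[0.64,0.21,0.5],[0,0,0]],[0.35,[0,0,0.8],[0,0,0.076]],[0.35,[0,0,0.8],[0,0,0]],[0.35,[0,0,0],[0,0,0]]]'

```text
t: 35.6
ee_pos: [533.1, 300.6, 124.9]
orientation: [3.138, -0.003, -0.01]
ft_force: [0.8, -0.4, -0.4]
width: 59.2
grasp_force: 0.0
```

Run:
```python
from h import *
plan([534.8,302.9,47],np.radians(-90))
```

```text
shift [ 0.044 -0.052  1.557] turn [ 0.0022  0.0039 -0.0013]
```

Emit:
apply_moves --targets '[[0.35,[0,0,0.7],[0,0,0]],[0.35,[0,0,0.5],[0,0,0]],[0.35,[0,0,0.3],[0,0,0]],[0.35,[0,0,0],[0,0,0]],[0.35,[0,0,0],[0,0,0]]]'

```text
t: 36.22
ee_pos: [536.1, 303.6, 54.0]
orientation: [-3.141, 0.001, -0.003]
ft_force: [0.2, -0.7, 0.1]
width: 59.1
grasp_force: 0.0
```

Emit:
apply_moves --targets '[[0.35,[-0.02,0,0.13],[0,0,0]],[0.35,[0,0,0],[0,0,0]],[-1,[0,0,0],[0,0,0]],[-1,[0,0,0],[0,0,0]],[-1,[0,0,0],[0,0,0]],[-1,[0,0,0],[0,0,0]],[-1,[0,0,0],[0,0,0]]]'

```text
t: 37.1
ee_pos: [534.2, 303.2, 46.1]
orientation: [3.142, -0.001, 0.0]
ft_force: [-0.1, -0.5, 0.9]
width: 35.8
grasp_force: 30.0
```

Emit:
apply_moves --targets '[[-1,[0,0,-0.3],[0,0,0]],[-1,[0,0,-0.9],[0,0,0]],[-1,[0,0,-1],[0,0,0]],[-1,[0,0,-0.5],[0,0,0]]]'

```text
t: 37.6
ee_pos: [535.2, 303.8, 184.9]
orientation: [-3.139, 0.001, -0.006]
ft_force: [-0.8, 0.8, -2.0]
width: 35.3
grasp_force: 30.0
```

Run:
```python
from h import *
plan([*s2w(-38,-38),130],np.radians(-65.2))
```

```text
shift [-1.411 13.438  1.065] turn [-0.0008 -0.0026 -0.2759]
```

Emit:
apply_moves --targets '[[-1,[-0.11,0.44,0],[0,0,0]],[-1,[-0.1,1,0],[0,0,0]],[-1,[-0.1,1,0],[0,0,0]],[-1,[-0.1,1,0],[0,0,0]],[-1,[-0.1,1,0],[0,0,0]],[-1,[-0.1,1,0],[0,0,0]],[-1,[-0.1,1,0],[0,0,0]],[-1,[-0.1,1,0],[0,0,0]]]'

```text
t: 38.6
ee_pos: [491.0, -70.8, 179.9]
orientation: [-3.141, 0.001, 0.004]
ft_force: [0.3, -0.5, -1.7]
width: 35.5
grasp_force: 30.0
```

Emit:
apply_moves --targets '[[-1,[-0.1,1,0],[0,0,0]],[-1,[-0.1,1,0],[0,0,0]],[-1,[-0.1,1,0],[0,0,0]],[-1,[-0.1,1,0],[0,0,0]],[-1,[-0.1,1,0],[0,0,0]],[-1,[-0.1,1,0.2],[0,0,-0.095]],[-1,[0,0,0.4],[0,0,-0.09]],[-1,[0,0,0.4],[0,0,-0.09]]]'

```text
t: 39.6
ee_pos: [460.7, -369.0, 129.1]
orientation: [-3.066, -0.676, 0.003]
ft_force: [0.1, -0.1, -1.3]
width: 35.7
grasp_force: 30.0
```

Emit:
apply_moves --targets '[[-1,[0,0,0],[0,0,0]]]'

```text
t: 39.72
ee_pos: [460.3, -367.6, 128.4]
orientation: [-3.065, -0.668, 0.006]
ft_force: [0.0, -0.2, -0.8]
width: 35.8
grasp_force: 30.0
```

Run:
```python
from h import *
plan([*s2w(-38,-38),73],np.radians(-65.2))
im=snap('wrist','w11.png')
```

```text
shift [0.076 0.048 1.108] turn [-0.0035  0.0018 -0.0022]
```

Emit:
apply_moves --targets '[[-1,[0,0,0.6],[0,0,0]],[-1,[0,0,0.3],[0,0,0]],[-1,[0,0,0.13],[0,0,0]],[-1,[0,0,0],[0,0,0]],[-1,[0,0,0],[0,0,0]]]'

```text
t: 40.4
ee_pos: [463.8, -369.1, 80.3]
orientation: [3.068, 0.672, 0.001]
ft_force: [0.1, -0.2, -1.1]
width: 35.8
grasp_force: 30.0
```

Position matches (464,-368). Lower gently.

Emit:
apply_moves --targets '[[-1,[0,0,0.1],[0,0,0]],[-1,[0,0,0.04],[0,0,0]],[-1,[0,0,0],[0,0,0]],[-1,[0,0,0],[0,0,0]]]'

```text
t: 40.9
ee_pos: [463.4, -368.7, 72.6]
orientation: [3.069, 0.673, -0.0]
ft_force: [-0.3, -0.0, -1.8]
width: 35.5
grasp_force: 30.0
```

Emit:
apply_moves --targets '[[-1,[0,0,0.02],[0,0,0]],[-1,[0,0,0.01],[0,0,0]],[-1,[0,0,0],[0,0,0]]]'

```text
t: 41.28
ee_pos: [463.4, -368.8, 71.2]
orientation: [3.069, 0.673, 0.0]
ft_force: [-0.6, 0.4, -1.7]
width: 35.5
grasp_force: 30.0
```

Emit:
apply_moves --targets '[[-1,[0,0,0.01],[0,0,0]],[-1,[0,0,0],[0,0,0]],[0.15,[0,0,0],[0,0,0]],[0.15,[0,0,0],[0,0,0]],[0.15,[0,0,0],[0,0,0]],[0.15,[0,0,-0.2],[0,0,0]],[0.35,[0,0,-0.9],[0,0,0]],[0.35,[0,0,-1],[0,0,0.1]]]'

```text
t: 42.28
ee_pos: [463.0, -368.4, 176.6]
orientation: [-3.112, -0.424, 0.002]
ft_force: [0.5, -1.0, -0.1]
width: 58.9
grasp_force: 0.0
```

Emit:
apply_moves --targets '[[0.35,[0,0,-0.5],[0,0,0.1]],[0.35,[0,0,0],[0,0,0]]]'

```text
t: 42.52
ee_pos: [464.5, -369.7, 203.4]
orientation: [3.133, 0.185, 0.006]
ft_force: [0.0, -0.3, 0.3]
width: 59.3
grasp_force: 0.0
```

Run:
```python
from h import *
plan([430,320,250],np.radians(-85))
```

```text
shift [  0.945 -13.776  -0.981] turn [ 0.0024 -0.0023  0.0198]
```

Emit:
apply_moves --targets '[[0.35,[0,-0.7,0],[0,0,0]],[0.35,[0.07,-1,0],[0,0,0]],[0.35,[0.07,-1,0],[0,0,0]],[0.35,[0.07,-1,0],[0,0,0]],[0.35,[0.07,-1,0],[0,0,0]],[0.35,[0.07,-1,0],[0,0,0]],[0.35,[0.07,-1,0],[0,0,0]],[0.35,[0.07,-1,0],[0,0,0]]]'

```text
t: 43.52
ee_pos: [441.6, 18.0, 199.6]
orientation: [-3.136, -0.189, 0.003]
ft_force: [0.3, 0.0, -0.2]
width: 59.7
grasp_force: 0.0
```

Emit:
apply_moves --targets '[[0.35,[0.07,-1,0],[0,0,0]],[0.35,[0.07,-1,0],[0,0,0]],[0.35,[0.07,-1,-0.3],[0,0,0]],[0.35,[0.07,-1,-0.3],[0,0,0]],[0.35,[0.07,-1,-0.4],[0,0,0]],[0.35,[0.07,-1,0],[0,0,0]],[0.35,[0,0,0],[0,0,0]]]'

```text
t: 44.4
ee_pos: [427.6, 319.4, 249.4]
orientation: [3.135, 0.195, -0.002]
ft_force: [1.3, -0.5, -0.5]
width: 59.4
grasp_force: 0.0
```

Run:
```python
from pl import *
im=snap('wrist','w12.png'); print(im['obs']['ee_pos']); ps=[q for q in plates(im) if q[2]<.2]
c,a,g=min(ps,key=lambda q:np.hypot(*(q[0]-[421,379]))); print(c,a)
plan([*c,130],np.radians(a-90)); print(im['obs']['qpos'])
```

```text
[427.57099731 319.37566186 249.44656373]
0.94 [558.7 574.8] size 54.8 36.0 long axis -35.0 green 0.42 px [134.  66.]
0.92 [421.  378.8] size 62.0 37.2 long axis -4.2 green 0.0 px [270. 185.]
0.88 [519.9 394.1] size 59.6 37.0 long axis 20.6 green 0.0 px [265. 100.]
0.84 [447.6 614.2] size 59.7 33.1 long axis -72.3 green 0.0 px [108. 149.]
0.66 [ 419.7 -327.3] size 73.0 24.7 long axis 37.6 green 0.0 px [637. 235.]
0.63 [413.7  77.1] size 59.1 35.5 long axis 39.2 green 0.62 px [494. 219.]
[420.96115112 378.84408569] -4.2058868408203125
shift [ 0.028 -1.257  2.381] turn [0.0011 0.0014 0.1236]
[6.19056351e-01 2.57541830e-01 1.80645410e+00 3.76265035e-04
 1.07854772e+00 2.06552140e+00]
```

Emit:
apply_moves --targets '[[0.35,[0.03,-0.6,0.2],[0,0,0]],[0.35,[0,-0.66,0.6],[0,0,0]],[0.35,[0,0,0.8],[0,0,0.055]],[0.35,[0,0,0.8],[0,0,0.055]],[0.35,[0,0,0.6],[0,0,0]],[0.35,[0,0,0.5],[0,0,0]],[0.35,[0,0,0.4],[0,0,0]],[0.35,[0,0,0],[0,0,0]]]'

```text
t: 45.5
ee_pos: [421.5, 377.1, 53.8]
orientation: [3.137, -0.088, -0.005]
ft_force: [-0.5, 0.2, -0.7]
width: 59.3
grasp_force: 0.0
```

Emit:
apply_moves --targets '[[0.35,[0,0,0],[0,0,0]]]'

```text
t: 45.62
ee_pos: [422.9, 379.0, 56.0]
orientation: [3.14, -0.088, 0.0]
ft_force: [-0.2, -0.3, -0.4]
width: 59.5
grasp_force: 0.0
```

Run:
```python
from h import *
plan([421,379,46.5],np.radians(-93)); print(ctrl.get_obs()['qpos'][5])
```

```text
shift [-0.037  0.001  0.19 ] turn [ 0.     -0.     -0.0022]
2.336549216692683
```

Emit:
apply_moves --targets '[[0.35,[-0.03,0,0.18],[0,0,0]],[0.35,[0,0,0],[0,0,0]],[-1,[0,0,0],[0,0,0]],[-1,[0,0,0],[0,0,0]],[-1,[0,0,0],[0,0,0]],[-1,[0,0,0],[0,0,0]],[-1,[0,0,0],[0,0,0]]]'

```text
t: 46.5
ee_pos: [421.0, 379.8, 46.8]
orientation: [-3.14, 0.087, -0.0]
ft_force: [-0.9, -0.1, 2.7]
width: 35.3
grasp_force: 30.0
```

Emit:
apply_moves --targets '[[-1,[0,0,-0.3],[0,0,0]],[-1,[0,0,-0.9],[0,0,0]],[-1,[0,0,-1],[0,0,0]],[-1,[0,0,-0.5],[0,0,0]],[-1,[0,0,0],[0,0,0]]]'

```text
t: 47.12
ee_pos: [422.0, 380.6, 184.2]
orientation: [-3.137, 0.087, -0.006]
ft_force: [-0.6, -0.2, -1.9]
width: 35.6
grasp_force: 30.0
```

Run:
```python
from h import *
plan([*s2w(38,38),130],np.radians(-65.2))
```

```text
shift [ 2.305 12.849  1.047] turn [-0.0016 -0.0027 -0.3109]
```

Emit:
apply_moves --targets '[[-1,[0.1,0.55,0],[0,0,0]],[-1,[0.18,1,0],[0,0,0]],[-1,[0.18,1,0],[0,0,0]],[-1,[0.18,1,0],[0,0,0]],[-1,[0.18,1,0],[0,0,0]],[-1,[0.18,1,0],[0,0,0]],[-1,[0.18,1,0],[0,0,0]],[-1,[0.18,1,0],[0,0,0]]]'

```text
t: 48.12
ee_pos: [466.9, -2.6, 180.3]
orientation: [-3.14, 0.087, 0.003]
ft_force: [1.4, 0.1, -1.8]
width: 36.0
grasp_force: 30.0
```

Emit:
apply_moves --targets '[[-1,[0.18,1,0],[0,0,0]],[-1,[0.18,1,0],[0,0,0]],[-1,[0.18,1,0],[0,0,0]],[-1,[0.18,1,0],[0,0,0]],[-1,[0.22,1.0,0],[0,0,0]],[-1,[0,0.3,0.2],[0,0,-0.1]],[-1,[0,0,0.4],[0,0,-0.105]],[-1,[0,0,0.4],[0,0,-0.105]]]'

```text
t: 49.12
ee_pos: [499.0, -268.1, 129.4]
orientation: [-3.065, -0.679, 0.003]
ft_force: [-0.6, -0.2, -1.9]
width: 35.7
grasp_force: 30.0
```

Emit:
apply_moves --targets '[[-1,[0,0,0.4],[0,0,0]],[-1,[0,0,0.2],[0,0,0]],[-1,[0,0,0],[0,0,0]],[-1,[0,0,0],[0,0,0]]]'

```text
t: 49.62
ee_pos: [500.5, -268.3, 101.9]
orientation: [3.068, 0.672, 0.001]
ft_force: [0.2, -0.3, -2.1]
width: 35.5
grasp_force: 30.0
```

Run:
```python
from h import *
plan([*s2w(38,38),73],np.radians(-65.2))
```

```text
shift [ 0.031 -0.013  0.579] turn [ 0.0003 -0.0002 -0.0008]
```

Emit:
apply_moves --targets '[[-1,[0.02,0,0.35],[0,0,0]],[-1,[0,0,0.2],[0,0,0]],[-1,[0,0,0],[0,0,0]],[-1,[0,0,0],[0,0,0]]]'

```text
t: 50.12
ee_pos: [501.2, -267.8, 74.0]
orientation: [-3.069, -0.673, 0.0]
ft_force: [0.1, -0.1, -1.0]
width: 35.6
grasp_force: 30.0
```

Emit:
apply_moves --targets '[[-1,[0,0,0.02],[0,0,0]],[-1,[0,0,0.01],[0,0,0]],[-1,[0,0,0],[0,0,0]]]'

```text
t: 50.5
ee_pos: [501.2, -267.8, 72.7]
orientation: [3.069, 0.673, 0.0]
ft_force: [0.1, -0.1, -2.1]
width: 35.7
grasp_force: 30.0
```

Emit:
apply_moves --targets '[[-1,[0,0,0.02],[0,0,0]],[-1,[0,0,0],[0,0,0]]]'

```text
t: 50.75
ee_pos: [501.2, -267.8, 71.8]
orientation: [3.069, 0.673, 0.0]
ft_force: [-0.3, 0.5, -0.4]
width: 35.8
grasp_force: 30.0
```

Emit:
apply_moves --targets '[[0.15,[0,0,0],[0,0,0]],[0.15,[0,0,0],[0,0,0]],[0.15,[0,0,0],[0,0,0]],[0.15,[0,0,-0.2],[0,0,0]],[0.35,[0,0,-0.9],[0,0,0]],[0.35,[0,0,-1],[0,0,0.1]],[0.35,[0,0,-0.5],[0,0,0]],[0.35,[0,0,0],[0,0,0]]]'

```text
t: 51.75
ee_pos: [502.4, -268.5, 204.3]
orientation: [3.109, 0.429, 0.006]
ft_force: [0.2, -0.6, -0.3]
width: 59.1
grasp_force: 0.0
```

Run:
```python
from h import *
plan([430,320,250],np.radians(-75))
```

```text
shift [  1.8   -11.719  -0.951] turn [ 0.0023 -0.0024  0.0081]
```

Emit:
apply_moves --targets '[[0.35,[0.1,-0.7,0],[0,0,0]],[0.35,[0.15,-1,0],[0,0,0]],[0.35,[0.15,-1,0],[0,0,0]],[0.35,[0.15,-1,0],[0,0,0]],[0.35,[0.15,-1,0],[0,0,0]],[0.35,[0.15,-1,0],[0,0,0]],[0.35,[0.15,-1,0],[0,0,0]],[0.35,[0.15,-1,0],[0,0,0]]]'

```text
t: 52.75
ee_pos: [451.0, 119.8, 200.5]
orientation: [3.112, 0.43, -0.003]
ft_force: [-0.0, 0.2, -0.5]
width: 59.3
grasp_force: 0.0
```

Emit:
apply_moves --targets '[[0.35,[0.15,-1,-0.3],[0,0,0]],[0.35,[0.15,-1,-0.3],[0,0,0]],[0.35,[0.15,-1,-0.3],[0,0,0]],[0.35,[0.2,-1,0],[0,0,0]],[0.35,[0,0,0],[0,0,0]]]'

```text
t: 53.38
ee_pos: [428.3, 322.3, 245.4]
orientation: [3.111, 0.436, -0.002]
ft_force: [-0.7, -0.7, 0.2]
width: 59.4
grasp_force: 0.0
```

Run:
```python
from pl import *
im=snap('wrist','w13.png'); print(im['obs']['ee_pos']); ps=[q for q in plates(im) if q[2]<.2]
c,a,g=min(ps,key=lambda q:np.hypot(*(q[0]-[520,394]))); print(c,a)
plan([*c,56],np.radians(a-90))
```

```text
[428.29177637 322.29039153 245.44699334]
0.95 [520.2 395.5] size 60.2 37.2 long axis 21.3 green 0.0 px [280.  93.]
0.76 [414.3  79.9] size 57.2 35.1 long axis 38.1 green 0.7 px [485. 245.]
0.74 [558.9 576. ] size 54.9 36.6 long axis -35.1 green 0.52 px [152.  37.]
0.71 [642.3  -3.5] size 280.9 69.4 long axis -87.8 green 0.0 px [565. 106.]
0.69 [ 427.6 -340.5] size 69.4 50.9 long axis 26.0 green 0.0 px [623. 279.]
0.67 [ 499.2 -306.6] size 71.5 56.3 long axis 23.1 green 0.0 px [631. 245.]
0.58 [447.3 615.6] size 60.2 34.1 long axis -70.9 green 0.0 px [111. 118.]
[520.19775391 395.50372314] 21.274860382080078
shift [ 2.193 -0.968  3.777] turn [ 0.0007  0.0016 -0.0607]
```

Emit:
apply_moves --targets '[[0.35,[0.6,-0.25,0],[0,0,0]],[0.35,[0.8,-0.35,0.2],[0,0,0]],[0.35,[0.79,-0.37,0.4],[0,0,0]],[0.35,[0,0,0.8],[0,0,-0.06]],[0.35,[0,0,0.9],[0,0,0]],[0.35,[0,0,0.9],[0,0,0]],[0.35,[0,0,0.5],[0,0,0]],[0.35,[0,0,0],[0,0,0]]]'

```text
t: 54.48
ee_pos: [520.1, 393.2, 58.8]
orientation: [3.086, 0.573, -0.008]
ft_force: [0.4, -0.2, 0.2]
width: 59.1
grasp_force: 0.0
```

Emit:
apply_moves --targets '[[0.35,[0,0,0],[0,0,0]],[0.35,[0,0,0],[0,0,0]]]'

```text
t: 54.72
ee_pos: [522.4, 396.3, 63.2]
orientation: [-3.087, -0.575, -0.004]
ft_force: [-0.4, -0.5, -0.0]
width: 59.3
grasp_force: 0.0
```

Run:
```python
from h import *
plan([520.2,395,46.5],np.radians(21-90))
```

```text
shift [-0.052  0.009  0.334] turn [-0.0004 -0.0015  0.0011]
```

Emit:
apply_moves --targets '[[0.35,[-0.02,0,0.3],[0,0,0]],[0.35,[0,0,0],[0,0,0]],[0.35,[0,0,0],[0,0,0]]]'

```text
t: 55.1
ee_pos: [520.3, 395.6, 46.3]
orientation: [3.088, 0.576, -0.001]
ft_force: [0.1, -1.0, -0.1]
width: 59.3
grasp_force: 0.0
```

Emit:
apply_moves --targets '[[-1,[0,0,0],[0,0,0]],[-1,[0,0,0],[0,0,0]],[-1,[0,0,0],[0,0,0]],[-1,[0,0,0],[0,0,0]],[-1,[0,0,0],[0,0,0]]]'

```text
t: 55.72
ee_pos: [520.6, 395.7, 46.6]
orientation: [-3.088, -0.576, -0.0]
ft_force: [0.0, 0.3, 0.6]
width: 35.5
grasp_force: 30.0
```

Emit:
apply_moves --targets '[[-1,[0,0,-0.3],[0,0,0]],[-1,[0,0,-0.9],[0,0,0]],[-1,[0,0,-1],[0,0,0]],[-1,[0,0,-0.5],[0,0,0]],[-1,[0,0,0],[0,0,0]]]'

```text
t: 56.35
ee_pos: [521.7, 396.6, 184.6]
orientation: [-3.086, -0.576, -0.007]
ft_force: [0.3, -0.3, -3.4]
width: 35.5
grasp_force: 30.0
```

Run:
```python
from h import *
plan([*s2w(38,-38),130],np.radians(-65.2))
```

```text
shift [-5.066 13.755  1.049] turn [-0.0007 -0.0032 -0.0408]
```

Emit:
apply_moves --targets '[[-1,[-0.28,0.75,0],[0,0,0]],[-1,[-0.368,1,0],[0,0,0]],[-1,[-0.368,1,0],[0,0,0]],[-1,[-0.368,1,0],[0,0,0]],[-1,[-0.368,1,0],[0,0,0]],[-1,[-0.368,1,0],[0,0,0]],[-1,[-0.368,1,0],[0,0,0]],[-1,[-0.368,1,0],[0,0,0]]]'

```text
t: 57.35
ee_pos: [525.8, -18.8, 180.3]
orientation: [-3.088, -0.576, 0.003]
ft_force: [0.8, 0.8, -1.9]
width: 35.5
grasp_force: 30.0
```

Emit:
apply_moves --targets '[[-1,[-0.368,1,0],[0,0,0]],[-1,[-0.368,1,0],[0,0,0]],[-1,[-0.368,1,0],[0,0,0]],[-1,[-0.368,1,0],[0,0,0]],[-1,[-0.368,1,0],[0,0,0]],[-1,[-0.368,1,0],[0,0,0]],[-1,[0,0,0.5],[0,0,-0.041]],[-1,[0,0,0.5],[0,0,0]]]'

```text
t: 58.35
ee_pos: [530.9, -337.3, 129.3]
orientation: [-3.067, -0.673, 0.002]
ft_force: [0.2, 0.7, -2.9]
width: 35.8
grasp_force: 30.0
```

Emit:
apply_moves --targets '[[-1,[0,0,0.4],[0,0,0]],[-1,[0,0,0.2],[0,0,0]],[-1,[0,0,0],[0,0,0]],[-1,[0,0,0],[0,0,0]]]'

```text
t: 58.85
ee_pos: [532.7, -337.0, 102.3]
orientation: [3.067, 0.675, 0.001]
ft_force: [0.4, -0.8, -1.8]
width: 35.6
grasp_force: 30.0
```

Run:
```python
from h import *
plan([*s2w(38,-38),73],np.radians(-65.2))
```

```text
shift [ 0.023 -0.011  0.587] turn [ 0.0007 -0.0004  0.0003]
```

Emit:
apply_moves --targets '[[-1,[0,0,0.35],[0,0,0]],[-1,[0,0,0.2],[0,0,0]],[-1,[0,0,0],[0,0,0]],[-1,[0,0,0],[0,0,0]]]'

```text
t: 59.35
ee_pos: [532.2, -336.9, 74.0]
orientation: [-3.068, -0.675, 0.0]
ft_force: [-0.3, 0.2, -1.1]
width: 35.9
grasp_force: 30.0
```

Emit:
apply_moves --targets '[[-1,[0,0,0.02],[0,0,0]],[-1,[0,0,0.02],[0,0,0]],[-1,[0,0,0],[0,0,0]]]'

```text
t: 59.72
ee_pos: [532.2, -336.8, 72.2]
orientation: [3.068, 0.675, 0.0]
ft_force: [-0.7, 0.0, -1.7]
width: 35.5
grasp_force: 30.0
```

Half a millimetre more, release, rise and move back for a last look.

Emit:
apply_moves --targets '[[-1,[0,0,0.012],[0,0,0]],[-1,[0,0,0],[0,0,0]],[0.15,[0,0,0],[0,0,0]],[0.15,[0,0,0],[0,0,0]],[0.15,[0,0,0],[0,0,0]],[0.15,[0,0,-0.2],[0,0,0]],[0.15,[0,0,-0.9],[0,0,0]],[0.15,[0,0,-1],[0,0,0]]]'

```text
t: 60.72
ee_pos: [531.7, -336.5, 177.6]
orientation: [-3.067, -0.675, 0.001]
ft_force: [0.7, -1.0, -0.3]
width: 50.7
grasp_force: 0.0
```

Emit:
apply_moves --targets '[[0.15,[-0.9,0,-0.5],[0,0,0]],[0.15,[-0.9,0,-0.3],[0,0,0]],[0.15,[-0.9,0,-0.2],[0,0,0]],[0.15,[0,0,0],[0,0,0]],[0.15,[0,0,0],[0,0,0]]]'

```text
t: 61.35
ee_pos: [410.0, -393.5, 226.9]
orientation: [3.068, 0.674, 0.001]
ft_force: [-0.8, -0.2, -0.5]
width: 50.8
grasp_force: 0.0
```

Run:
```python
from pl import *
im=snap('wrist','w14.png'); print(im['obs']['ee_pos'])
for c,a,g in plates(im,80):
    d=c-SC; print('   scale frame',round(d[0]*np.cos(TH)+d[1]*np.sin(TH),1),round(-d[0]*np.sin(TH)+d[1]*np.cos(TH),1))
s=snap('scene')['pixels'][130:310,130:450]; w=im['pixels']
cv2.imwrite('pics/f.png',np.vstack([cv2.resize(w,(480,300)),cv2.resize(s,(480,270))]))
```

```text
[ 409.98158518 -393.51246963  226.92615583]
0.95 [ 433.8 -301.9] size 59.0 37.4 long axis 24.3 green 0.0 px [247. 139.]
0.87 [ 500.4 -270.1] size 60.5 37.2 long axis 24.6 green 0.0 px [245.  68.]
0.83 [ 464.  -369.3] size 61.3 38.2 long axis 24.7 green 0.0 px [319. 138.]
0.76 [ 531.4 -337.6] size 59.7 36.1 long axis 24.8 green 0.0 px [320.  65.]
0.73 [417.3 -35.5] size 49.5 36.3 long axis 39.5 green 0.0 px [65. 80.]
   scale frame -38.2 34.8
   scale frame 35.6 35.8
   scale frame -39.1 -39.0
   scale frame 35.4 -38.5
   scale frame 58.5 283.6
```

View pics/f.png

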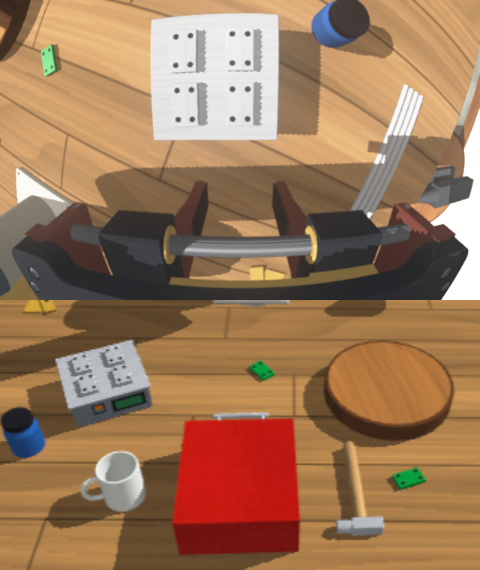

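Run:
```python
from h import *
plan([560,-80,230],np.radians(-65.2))
```

```text
shift [ 5.347 -4.419 -0.074] turn [-0.0002 -0.      0.0009]
```

Emit:
apply_moves --targets '[[0.15,[0.8,-0.7,-0.1],[0,0,0]],[0.15,[0.8,-0.7,0],[0,0,0]],[0.15,[0.8,-0.7,0],[0,0,0]],[0.15,[0.8,-0.7,0],[0,0,0]],[0.15,[0.8,-0.6,0],[0,0,0]],[0.15,[0.8,-0.6,0],[0,0,0]],[0.15,[0.5,-0.4,0],[0,0,0]],[0.15,[0,0,0],[0,0,0]]]'

```text
t: 62.5
ee_pos: [558.8, -79.9, 231.0]
orientation: [-3.066, -0.682, 0.001]
ft_force: [0.4, -1.0, -0.2]
width: 50.3
grasp_force: 0.0
```

Run:
```python
from h import *
im=snap('wrist','w15.png'); print(im['obs']['ee_pos'])
r=ctrl.pinpoint('chest_drawer0_handle','wrist')[0]; print(r,at_z(im,r['xy'],62)); print(proj(im,[611,6,62]))
cv2.imwrite('pics/w15.png',cv2.resize(im['pixels'][0:300,150:550],None,fx=2,fy=2))
```

```text
[558.77226258 -79.94526547 230.97768623]
{'xy': [265.0, 118.6], 'score': 0.63} [606.63215548   6.50983593  62.        ]
[267.07348372 115.05836261]
```

View pics/w15.png

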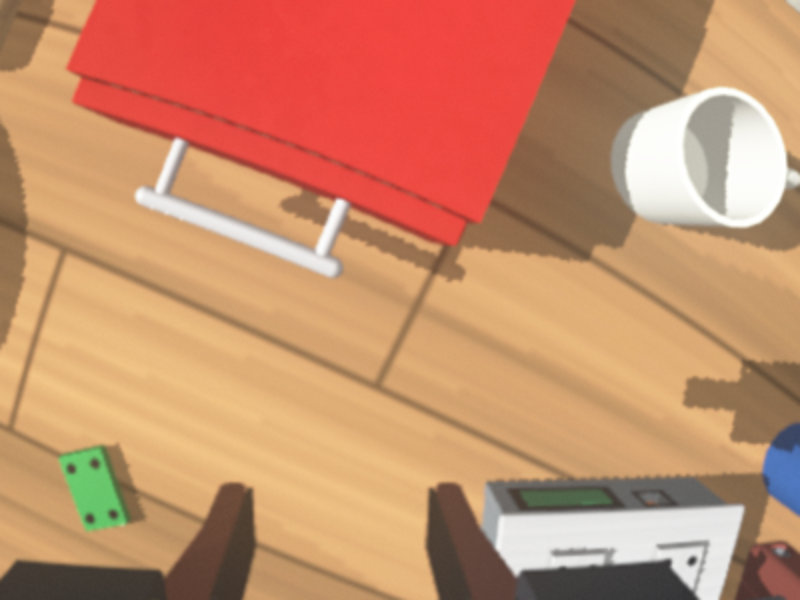

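The drawer front sits flush with the shell. The bar, at crop (238,232), matches the shut position.

```bash
python3 -c "
from workcell import ctrl
print(ctrl.close_job())"
```

```text
the job is handed in; nothing more can be done
None
```

I handed the job in at about 62.5 s: the zero button was pushed right in with the pan empty, the probe is back in the shut drawer, and all four grey hinge plates lie flat side by side on the pan, at least about 20 mm inside its edges.

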